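# Empty the roller mill: burnishing blocks to the tray, bamboo tumblers onto the drying pegs

### The job

The two bamboo tumblers lying on the roller mill are finished: tip the wooden burnishing blocks out of the one that still holds them into the wooden tray, then leave both tumblers upside down on the two free pegs of the drying stand, each down as far as it goes. Lower the tumblers onto the pegs, do not drop them, and leave the tumbler that is already drying and everything else on the table where they are.

Things in the scene. Friction and masses are not known exactly. Their poses are not given: they have to be found in the camera images.
- tumbler_a_centre (a point): Pale bamboo tumbler: tube 120 mm long, 60 mm outside, 51 mm inside, closed end 6 mm thick, 0.11 to 0.18 kg. Point: centre of its axis; x axis points to the mouth (mouth at +60 mm, inside of floor at -54 mm). Starts level on two mill rollers, axis 118 mm above the table, mouth to the robot's right (within 0.2 rad of -y); sides free down to 24 mm below the axis. It or the other one holds the blocks.
- tumbler_b_centre (a point): Pale bamboo tumbler: tube 120 mm long, 60 mm outside, 51 mm inside, closed end 6 mm thick, 0.11 to 0.18 kg. Point: centre of its axis; x axis points to the mouth (mouth at +60 mm, inside of floor at -54 mm). Starts level on two mill rollers, axis 118 mm above the table, mouth to the robot's right (within 0.2 rad of -y); sides free down to 24 mm below the axis. It or the other one holds the blocks.
- block_1_centre (a point): brown wooden burnishing block, 32 x 20 x 20 mm, 12 g; the point is its centre, its x axis is its length. At first it lies loose inside one of the tumblers, which shows which one is full; it slides out when the mouth is tipped some 40 degrees below level.
- block_2_centre (a point): brown wooden burnishing block, 32 x 20 x 20 mm, 12 g; the point is its centre, its x axis is its length. At first it lies loose inside one of the tumblers, which shows which one is full; it slides out when the mouth is tipped some 40 degrees below level.
- block_3_centre (a point): brown wooden burnishing block, 32 x 20 x 20 mm, 12 g; the point is its centre, its x axis is its length. At first it lies loose inside one of the tumblers, which shows which one is full; it slides out when the mouth is tipped some 40 degrees below level.
- mill: green bench-top roller mill, switched off and fixed to the table: base about 270 mm wide (its y axis, with the control panel at -y) and 200 mm deep (its x axis), four rubber rollers 22 mm in diameter in two lanes along its x axis, the lanes at 65 mm to either side of its middle. Origin: centre of its underside on the table. Rollers' tops 93 mm and bearing plates' tops 92 mm above the table.
- tray: low open plywood tray for the blocks, fixed, outside 200 mm (its x axis) by 150 mm (its y axis) and 40 mm high, walls and floor 7 mm. Origin: centre of its underside on the table.
- peg_1_tip (a point): Upright wooden drying peg, 20 mm thick, 17 mm at the top. Point: centre of its top, 150 mm above the table, 128 mm above the stand's board. A tumbler let down over it rests with the inside of its floor on the peg's top, its rim 14 mm above the board. One of the three pegs (any place in the row) already carries the dark tumbler; the other two are free, either for either tumbler.
- peg_2_tip (a point): Upright wooden drying peg, 20 mm thick, 17 mm at the top. Point: centre of its top, 150 mm above the table, 128 mm above the stand's board. A tumbler let down over it rests with the inside of its floor on the peg's top, its rim 14 mm above the board. One of the three pegs (any place in the row) already carries the dark tumbler; the other two are free, either for either tumbler.
- peg_3_tip (a point): Upright wooden drying peg, 20 mm thick, 17 mm at the top. Point: centre of its top, 150 mm above the table, 128 mm above the stand's board. A tumbler let down over it rests with the inside of its floor on the peg's top, its rim 14 mm above the board. One of the three pegs (any place in the row) already carries the dark tumbler; the other two are free, either for either tumbler.
- stand: drying stand, fixed: brown board 320 mm (its y axis) by 92 mm (its x axis), top 22 mm above the table, with the three pegs in a row 125 mm apart along its y axis. Origin: centre of its underside. The row runs away from the robot (within 0.15 rad of x). Mill and stand can be on either side of the tray.
- dry_tumbler_centre (a point): dark red-brown lacquered tumbler of the same size, already drying upside down on one of the pegs; the point is half-way up it. To be left alone.
- brush_grip (a point): bystander: flat brush with a red handle, 200 mm long, lying beyond the tray; the point is in its handle.
- glue_bottle_centre (a point): bystander: white glue bottle, 56 mm in diameter, 150 mm tall, standing; the point is half-way up.
- stain_tin_centre (a point): bystander: closed stain tin with a red band, 76 mm in diameter, 78 mm tall; the point is half-way up.
- mallet_centre (a point): bystander: wooden mallet, head 60 mm thick and 90 mm long, handle 200 mm; the point is the centre of its head.
- wax_bowl_centre (a point): bystander: small grey bowl of yellow wax, 66 mm across, 50 mm tall; the point is half-way up.
Things that resemble listed ones, but are neither listed nor needed, are in the scene too. Leave any blue or orange look-alike of the part that bears tumbler_a_centre alone.

How it is judged:
On the way, in this order (a step that is already met when the one before it is completed fails the run):
1. all three blocks have been tipped into the tray (x of block_1_centre in the frame of tray between -0.093 and 0.093 m and y of block_1_centre in the frame of tray between -0.068 and 0.068 m and z of block_1_centre in the frame of tray between 0 and 0.055 m and x of block_2_centre in the frame of tray between -0.093 and 0.093 m and y of block_2_centre in the frame of tray between -0.068 and 0.068 m and z of block_2_centre in the frame of tray between 0 and 0.055 m and x of block_3_centre in the frame of tray between -0.093 and 0.093 m and y of block_3_centre in the frame of tray between -0.068 and 0.068 m and z of block_3_centre in the frame of tray between 0 and 0.055 m), for 0.2 s.
2. both tumblers are upside down on pegs, fully down (((x of peg_1_tip in the frame of tumbler_a_centre below -0.047 m and horizontal distance between tumbler_a_centre and peg_1_tip below 0.03 m) or (x of peg_2_tip in the frame of tumbler_a_centre below -0.047 m and horizontal distance between tumbler_a_centre and peg_2_tip below 0.03 m) or (x of peg_3_tip in the frame of tumbler_a_centre below -0.047 m and horizontal distance between tumbler_a_centre and peg_3_tip below 0.03 m)) and angle between each of tumbler_a_centre, tumbler_b_centre's own x axis and vertical above 2.8 rad and ((x of peg_1_tip in the frame of tumbler_b_centre below -0.047 m and horizontal distance between tumbler_b_centre and peg_1_tip below 0.03 m) or (x of peg_2_tip in the frame of tumbler_b_centre below -0.047 m and horizontal distance between tumbler_b_centre and peg_2_tip below 0.03 m) or (x of peg_3_tip in the frame of tumbler_b_centre below -0.047 m and horizontal distance between tumbler_b_centre and peg_3_tip below 0.03 m))), for 0.2 s.
At the end, for the whole second after the job is handed in: The three blocks lie in the tray, inside its walls; each pale tumbler is at rest, mouth down within 19 degrees of plumb on a peg of its own, the peg top within 7 mm of the inside of its floor; the tumbler already drying is within 20 mm of its start (all of step 1 and all of step 2 and linear speed of each of tumbler_a, tumbler_b, block_1, block_2, block_3, dry_tumbler below 0.03 m/s and distance of dry_tumbler_centre from where it was at the start of the episode below 0.02 m and horizontal distance between tumbler_a_centre and tumbler_b_centre above 0.02 m); the robot touches nothing.
It fails at once if a pale tumbler falls free, as from more than about 50 mm (faster than 1 m/s while no finger touches it) ((linear speed of tumbler_a above 1 m/s and contact force between tumbler_a and the fingers below 0.05 N) or (linear speed of tumbler_b above 1 m/s and contact force between tumbler_b and the fingers below 0.05 N)).
It fails at once if the tumbler already drying is moved by more than 20 mm (distance of dry_tumbler_centre from where it was at the start of the episode above 0.02 m).
It fails at once if a bystander (brush, glue bottle, stain tin, mallet, wax bowl) is moved by more than 30 mm (distance of any of brush_grip, glue_bottle_centre, stain_tin_centre, mallet_centre, wax_bowl_centre from where it was at the start of the episode above 0.03 m).
It also fails if it takes over 72 s, if anything falls off the work surface, if the arm or the gripper's body presses on something with over 40 N, if the wrist force passes 120 N, or if a joint passes its speed limit or range.

### The arm

A 6-joint arm with a two-finger parallel gripper is mounted at the origin on the work surface. World frame = base frame: x ahead of the robot, y to its left, z up, the work surface at z = 0. Lengths are in m, angles in rad, forces in N, time in s.
With the tool pointing down it reaches from about 0.35 to 0.975 m from the base axis. Payload 4.9 kg.
Tool frame: the origin (TCP) lies midway between the tips of the shut fingers; the grasp point (between the pads) lies 19 mm behind it; z points along the fingers, y is the direction in which the jaws open and shut (so a half turn about z gives the same grasp; the last joint's range is limited). The gripper opens to 85 mm and grips with 20 to 120 N. Pads are 22 mm wide; open, the fingers measure 114 mm over their backs; the gripper's body (76 mm by 85 mm) begins 54 mm behind the grasp point. The pads swing forward as they close: fully open they stand 13 mm farther back than shut.
Start: joints at [1.003, 0.053, 1.613, -0, 1.476, -0.119], TCP at [0.271, 0.563, 0.231] pointing down, gripper open.
Joint ranges: [-3.01, 3.01], [-1.01, 2.22], [0.06, 2.58], [-1.02, 4.17], [0.09, 2.62], [-3.14, 3.14]. Speed limits (rad/s): [2.57, 2.57, 3.14, 3.14, 3.14, 3.14].

### API

Orientations are given as a rotation vector (axis times angle).
In Python, from station import ctrl gives the robot as it stands.
- The arm moves only by the tool play_rows, never from a script. Its argument "motion" is a list that holds one entry, the list of rows, each a list of 7 numbers: the closure, from -1 (fully open) to 1 (shut), then the shift along the tool's x, y, z in cm, then the turn, a rotation vector about the tool's x, y, z in degrees. A call has 1 to 20 rows; each row is the pose to reach, as a shift and turn from the pose measured when the call began, along the tool's axes at that moment; what a row does not reach only later rows make up. A row lasts 1/8 s, in which the tool goes at most 62.5 mm and 10.7 degrees, less where a joint would pass 70% of its speed; a pose out of reach is approached as far as the arm can. A call with a gripper value outside its range is refused whole. The fingers move at their own pace and stop on an object; "newtons" is the grip in N (left out, the last holds). Time passes only in rows, so rows that repeat a pose let the fingers close. It gives the time, the measured TCP pose, the force and the opening at its end, in the units of the state.
- ctrl.get_obs(): the state, without advancing time (a new reading comes with each control period).
- ctrl.get_image(name): name is "scene" or "side" or "wrist"; returns a dict with "color" (384x512x3 uint8, red, green, blue), "mtx" (3x3 intrinsics, pixels), "T" (4x4, takes a point from camera to world coordinates). Camera axes: x right, y up, looking along -z (the intrinsics and any distortion apply to the point x, -y, -z); pixel columns grow to the right and rows downward; lengths in m; the calibration is good to about 2 mm. A picture is of the moment at which its call begins. There is no depth.
- ctrl.finish_job(): hands the job in, once; it reports no verdict.
The state is a dict: "t": time; "q": joint angles; "dq": joint speeds; "effort": joint torques, N m; "tool_pos": TCP position; "tool_rot": TCP orientation; "contact_force": force on the tool from outside, world axes, zero at the start; "wrist_torque": the same for the moment, N m; "opening": finger opening in m.
Only numpy, scipy, OpenCV 4.12 (cv2) and the standard library are available. Lean on these libraries where they do the work, as an engineer would, in place of code of your own. Each camera call takes 0.05 s, during which the arm holds its last target.

## Working session

There is one attempt and no reset: what is moved stays moved. The work goes in short steps, Python scripts to look and compute and a tool call to move; the robot and the scene stay as the last step left them, time stands still between calls to the robot, and variables do not carry over. Pictures are saved under pics/ and viewed, and the job is handed in when it is done.

Besides the shell and the picture viewer there is one more tool, called after "Emit:" as name(argument=value, ...), one argument or row to a line, values as JSON. play_rows: Moves the arm, as the interface text tells. Its arguments: {"type":"object","properties":{"motion":{"type":"array"},"newtons":{"type":"number"}},"required":["motion"]}

```bash
ls; mkdir -p pics
python3 - <<'E'
from station import ctrl
import cv2,numpy as np
print(ctrl.get_obs())
for n in ["scene","side","wrist"]:
    r=ctrl.get_image(n); cv2.imwrite(f"pics/{n}0.png",r["color"][:,:,::-1]); print(n,r["mtx"],r["T"].round(4), [k for k in r])
    np.savez(f"{n}0.npz",**{k:r[k] for k in("color","mtx","T")})
E
```

```text
pics
{'t': 0.0, 'q': array([ 1.00298179e+00,  5.33426884e-02,  1.61431590e+00, -1.14365546e-05,
        1.47602972e+00, -1.19022484e-01]), 'dq': array([ 0.00117295,  0.00022927,  0.00033647, -0.00188457,  0.00238988,
        0.00033508]), 'effort': array([ 8.36488944e-04, -3.93668997e+01, -3.70182323e+01, -1.57402803e-05,
        6.86988686e-03,  2.64104352e-05]), 'tool_pos': array([0.27084145, 0.56255584, 0.23005874]), 'tool_rot': array([-0.69890293, -3.06215018,  0.00310498]), 'contact_force': array([ 0.26102426, -0.37225966,  0.4632276 ]), 'wrist_torque': array([0.00565869, 0.00146949, 0.02913055]), 'opening': 0.08544463590869862}
scene [[348.12636235   0.         259.12943273]
 [  0.         348.12636235 194.07150833]
 [  0.           0.           1.        ]] [[-0.7183 -0.589   0.3703  0.9208]
 [ 0.6958 -0.6069  0.3842  0.4888]
 [-0.0016  0.5336  0.8458  0.9939]
 [ 0.      0.      0.      1.    ]] ['color', 'mtx', 'T']
side [[367.45171246   0.         257.40999542]
 [  0.         367.45171246 184.2455306 ]
 [  0.           0.           1.        ]] [[ 0.9984  0.0071 -0.0564  0.4599]
 [-0.0525  0.4929 -0.8685 -0.7572]
 [ 0.0216  0.8701  0.4925  0.611 ]
 [ 0.      0.      0.      1.    ]] ['color', 'mtx', 'T']
wrist [[334.35591134   0.         256.69512746]
 [  0.         334.35591134 197.19672495]
 [  0.           0.           1.        ]] [[ 0.4323 -0.8623 -0.2637  0.2042]
 [ 0.9017  0.4125  0.1293  0.5946]
 [-0.0027 -0.2937  0.9559  0.3732]
 [ 0.      0.      0.      1.    ]] ['color', 'mtx', 'T']
```

View pics/scene0.png

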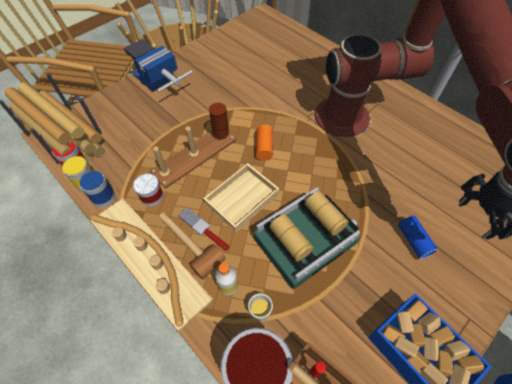

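View pics/side0.png

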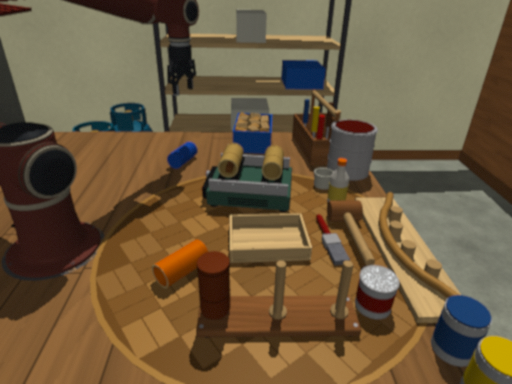

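View pics/wrist0.png

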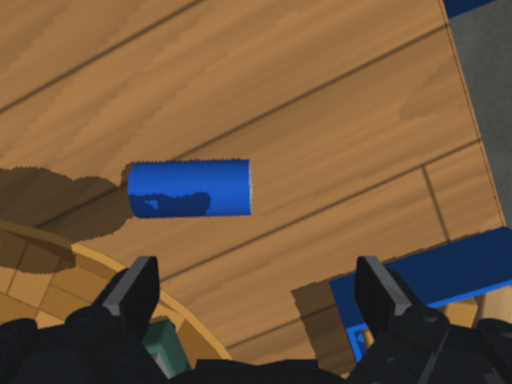

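Run:
```python
import cv2
s=cv2.imread("pics/scene0.png"); d=cv2.imread("pics/side0.png")
cv2.imwrite("pics/c1.png",cv2.resize(s[180:290,240:370],None,fx=6,fy=5.4,interpolation=cv2.INTER_CUBIC)[:600,:800])
cv2.imwrite("pics/c2.png",cv2.resize(s[95:235,130:290],None,fx=4,fy=4,interpolation=cv2.INTER_CUBIC))
cv2.imwrite("pics/c3.png",cv2.resize(d[135:215,195:305],None,fx=7,fy=7,interpolation=cv2.INTER_CUBIC))
cv2.imwrite("pics/c4.png",cv2.resize(d[200:350,180:380],None,fx=4,fy=4,interpolation=cv2.INTER_CUBIC))
```

```text
(no output)
```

View pics/c1.png

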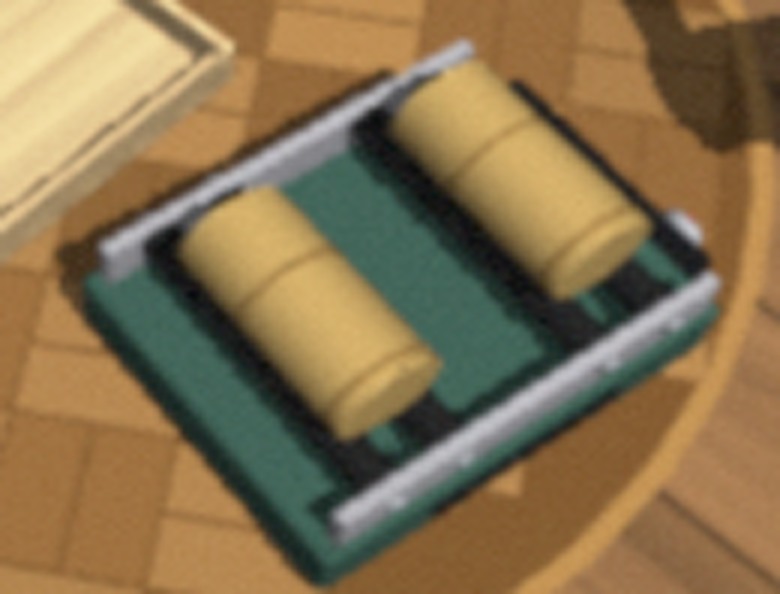

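View pics/c2.png

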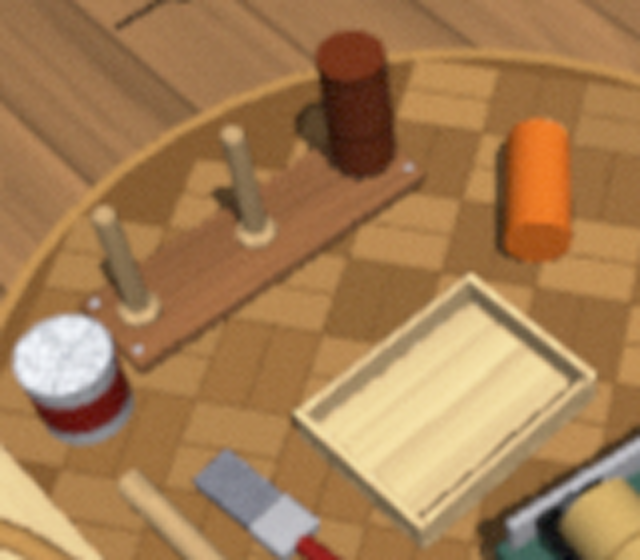

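View pics/c3.png

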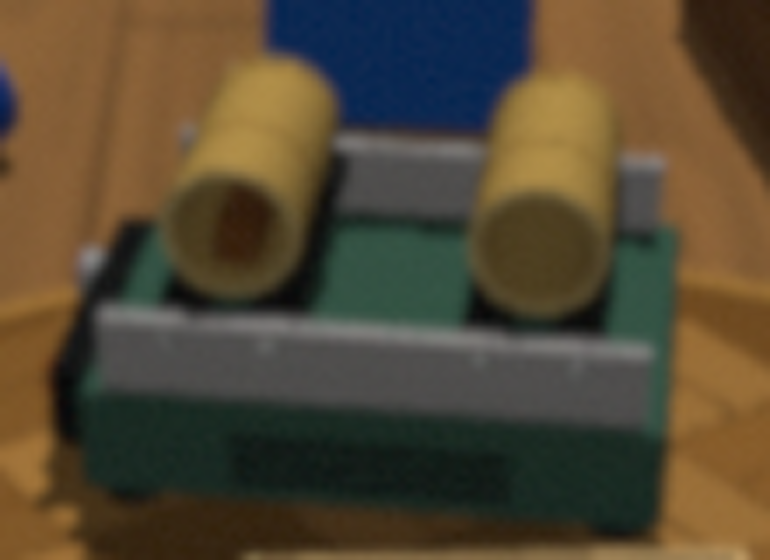

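View pics/c4.png

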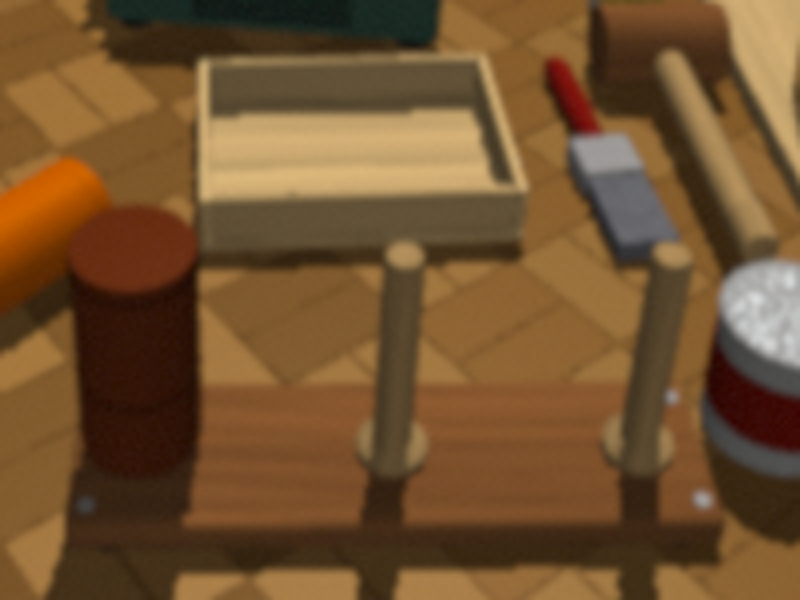

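```bash
cat > h.py <<'E'
import numpy as np,cv2
from scipy.spatial.transform import Rotation as R
def load(n):
    d=np.load(n+".npz"); return d
def ray(d,u,v):
    K=d["mtx"];T=d["T"]
    c=np.array([(u-K[0,2])/K[0,0],-(v-K[1,2])/K[1,1],-1.0])
    return T[:3,3],T[:3,:3]@c
def onz(d,u,v,z):
    o,r=ray(d,u,v); return o+r*(z-o[2])/r[2]
def tri(dl):
    A=np.zeros((3,3));b=np.zeros(3)
    for d,u,v in dl:
        o,r=ray(d,u,v);r=r/np.linalg.norm(r);P=np.eye(3)-np.outer(r,r);A+=P;b+=P@o
    return np.linalg.solve(A,b)
def proj(d,P):
    P=np.atleast_2d(P);T=d["T"];K=d["mtx"]
    c=(P-T[:3,3])@T[:3,:3]
    return np.stack([K[0,2]+K[0,0]*c[:,0]/-c[:,2],K[1,2]-K[1,1]*c[:,1]/-c[:,2]],1)
def tool():
    from station import ctrl
    o=ctrl.get_obs(); return o["tool_pos"],R.from_rotvec(o["tool_rot"]),o
E
python3 - <<'E'
from h import *
np.set_printoptions(precision=4,suppress=True)
S=load("scene0");D=load("side0")
f=lambda u,v,s,o,t=None:((u+.5)/s-.5+o[0],(v+.5)/(t or s)-.5+o[1])
c1=lambda u,v:f(u,v,6,(240,180),5.4)
c2=lambda u,v:f(u,v,4,(130,95))
c3=lambda u,v:f(u,v,7,(195,135))
c4=lambda u,v:f(u,v,4,(180,200))
for n,m,e in(("N",(235,236),(600,258)),("F",(541,254),(390,395))):
    M=onz(D,*c3(*m),.118);E=onz(S,*c1(*e),.118);d=M-E
    print(n,M,E,np.linalg.norm(d),np.degrees(np.arctan2(d[1],d[0])))
for n,a,b in(("mid",(233,133),(405,256)),("far",(105,214),(673,258)),):
    print(n,onz(S,*c2(*a),.15),onz(D,*c4(*b),.15),tri([(S,*c2(*a)),(D,*c4(*b))]))
# dry top centre z=.15+.006=.156
print("dry",onz(S,*c2(350,55),.156),onz(D,*c4(134,250),.156))
for p in((470,275),(596,376),(425,540),(295,415)): print("tray",onz(S,*c2(*p),.04))
for p in((197,58),(487,52),(527,188),(202,195)): print("trayD",onz(D,*c4(*p),.04))
E
```

```text
N [0.4352 0.2085 0.118 ] [0.4523 0.3274 0.118 ] 0.12009558008700719 -98.15983082391479
F [0.5627 0.1907 0.118 ] [0.5794 0.31   0.118 ] 0.12043101166134106 -97.99851417586797
mid [ 0.5405 -0.2394  0.15  ] [ 0.5404 -0.2422  0.15  ] [ 0.5403 -0.2406  0.1487]
far [ 0.6649 -0.2416  0.15  ] [ 0.6648 -0.2471  0.15  ] [ 0.665  -0.2441  0.1476]
dry [ 0.418  -0.2357  0.156 ] [ 0.4161 -0.2414  0.156 ]
tray [ 0.4461 -0.0626  0.04  ]
tray [0.4428 0.0848 0.04  ]
tray [0.6431 0.0981 0.04  ]
tray [ 0.6433 -0.0576  0.04  ]
trayD [0.4379 0.0842 0.04  ]
trayD [0.6396 0.0875 0.04  ]
trayD [ 0.6408 -0.0606  0.04  ]
trayD [ 0.4431 -0.0621  0.04  ]
```

```bash
cat >> h.py <<'E'
def rot(az_z,tilt,spin=0):
    """tool z: azimuth az_z(deg), tilt from down(deg); spin about tool z; spin 0: y_t horizontal at az_z+90, """
    a=np.radians(az_z);t=np.radians(tilt)
    z=np.array([np.sin(t)*np.cos(a),np.sin(t)*np.sin(a),-np.cos(t)])
    y=np.array([-np.sin(a),np.cos(a),0]);x=np.cross(y,z)
    return R.from_matrix(np.stack([x,y,z],1))*R.from_euler('z',spin,degrees=True)
def rel(p,r,p0=None,r0=None):
    if p0 is None: p0,r0,_=tool()
    s=r0.inv().apply(np.array(p)-p0)*100; t=np.degrees((r0.inv()*r).as_rotvec())
    print("shift cm",s.round(1),"|",round(np.linalg.norm(s),1)," turn deg",t.round(1),"|",round(np.linalg.norm(t),1))
    return s,t
M=np.array([np.cos(np.radians(-98.1)),np.sin(np.radians(-98.1)),0])
N=np.array([.4437,.268,.118]);F=np.array([.571,.2504,.118])
P2=np.array([.5404,-.241,.15]);P3=np.array([.665,-.2445,.15])
E
python3 - <<'E'
from h import *
np.set_printoptions(precision=4,suppress=True)
r=rot(-98.1,45); print(r.as_matrix())
G=N-.032*M
tcp=G+.012*r.as_matrix()[:,2]
print(tcp); 
pre=tcp-.1*r.as_matrix()[:,2]
for s in(0,180):
  rel(pre,r*R.from_euler('z',s,degrees=True))
E
```

```text
[[ 0.0996  0.99   -0.0996]
 [ 0.7001 -0.1409 -0.7001]
 [-0.7071  0.     -0.7071]]
[0.447  0.2913 0.1095]
shift cm [-25.5 -10.1   5. ] | 27.9  turn deg [ 28.3 -38.7  68.4] | 83.6
shift cm [-25.5 -10.1   5. ] | 27.9  turn deg [  41.9   30.6 -101.3] | 113.8
```

Emit:
play_rows(
  motion=[
    [[-1,-5,-2,0,5,-7,13],[-1,-10,-4,0,10,-14,26],[-1,-15,-6,1,15,-21,38],[-1,-20,-8,2,20,-28,50],[-1,-25.5,-10.1,4,28.3,-38.7,68.4],[-1,-25.5,-10.1,5,28.3,-38.7,68.4],[-1,-25.5,-10.1,5,28.3,-38.7,68.4],[-1,-25.5,-10.1,5,28.3,-38.7,68.4],[-1,-25.5,-10.1,5,28.3,-38.7,68.4],[-1,-25.5,-10.1,5,28.3,-38.7,68.4]],
  ],
)

```text
t: 1.4
tool_pos: [0.4567, 0.3609, 0.1805]
tool_rot: [1.897, 1.651, -0.787]
contact_force: [0.4, 0.0, -0.8]
opening: 0.0857
```

```bash
cat > look.py <<'E'
import sys
from h import *
from station import ctrl
np.set_printoptions(precision=4,suppress=True)
tag=sys.argv[1]
for n in sys.argv[2:]:
    r=ctrl.get_image(n); np.savez(f"{n}{tag}.npz",**{k:r[k] for k in("color","mtx","T")})
    cv2.imwrite(f"pics/{n}{tag}.png",cv2.resize(r["color"][:,:,::-1],None,fx=1.5,fy=1.5,interpolation=cv2.INTER_CUBIC))
o=ctrl.get_obs();print(o["t"],"q",o["q"],"pos",o["tool_pos"],"op",o["opening"],"F",o["contact_force"]);print(R.from_rotvec(o["tool_rot"]).as_matrix())
E
python3 look.py 1 wrist
python3 - <<'E'
from h import *
r=rot(-98.1,45)
rel(N-.032*M+.012*r.as_matrix()[:,2],r)
E
```

```text
1.45 q [ 0.7539  0.4095  1.4234 -0.4917  1.9271  0.8682] pos [0.4567 0.361  0.1809] op 0.08559961461037759 F [ 0.5432  0.5203 -1.0574]
[[ 0.0978  0.9903 -0.0988]
 [ 0.7008 -0.139  -0.6997]
 [-0.7066 -0.0009 -0.7076]]
shift cm [ 0.1  0.  10. ] | 10.0  turn deg [ 0.  -0.   0.1] | 0.1
```

View pics/wrist1.png

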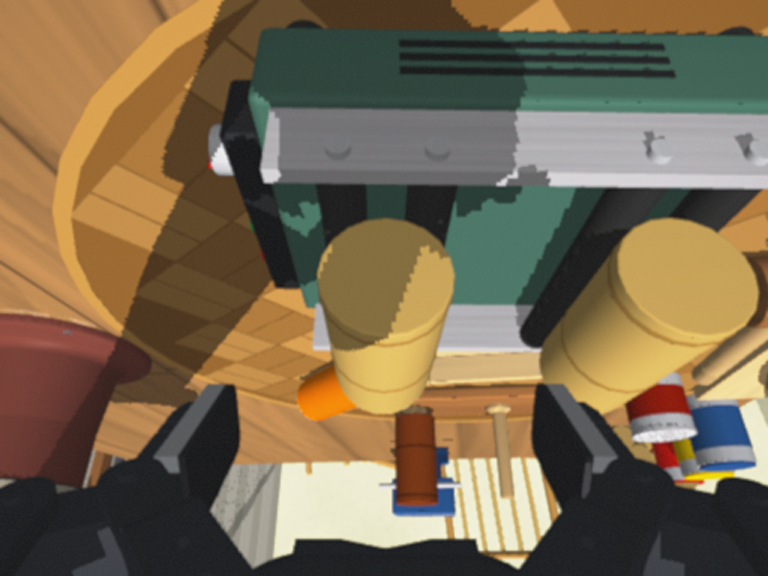

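Emit:
play_rows(
  motion=[
    [[-1,0.05,0,3,0,0,0],[-1,0.1,0,6,0,0,0],[-1,0.1,0,8.5,0,0,0],[-1,0.1,0,10,0,0,0],[-1,0.1,0,10,0,0,0],[1,0.1,0,10,0,0,0],[1,0.1,0,10,0,0,0],[1,0.1,0,10,0,0,0],[1,0.1,0,10,0,0,0],[1,0.1,0,10,0,0,0],[1,0.1,0,10,0,0,0]],
  ],
  newtons=60,
)

```text
t: 2.82
tool_pos: [0.4473, 0.2927, 0.1108]
tool_rot: [1.898, 1.651, -0.784]
contact_force: [-1.2, 3.3, 5.2]
opening: 0.0575
```

```bash
python3 look.py 2 side wrist
python3 - <<'E'
from h import *
# lift 8cm, then to over tray (0.54,0.05)
p,r,_=tool()
rel(p+[0,0,.1],r)
# grasp pt at tray: mouth-down tumbler axis at (0.54,0.015); grasp pt z: mouth z 0.09 => grasp z=.09+.092
rf=rot(-98.1,45,180)
G=np.array([.54,.02,.185]); rel(G+.012*rf.as_matrix()[:,2],rf)
print(rf.as_matrix())
E
```

```text
2.925 q [ 0.6902  0.3673  1.6062 -0.5083  1.7732  0.8841] pos [0.4473 0.2927 0.1109] op 0.05735740962394039 F [-1.8542  2.0819  5.2504]
[[ 0.0987  0.9903 -0.0977]
 [ 0.7016 -0.1389 -0.6989]
 [-0.7057  0.0004 -0.7085]]
shift cm [-7.1  0.  -7.1] | 10.0  turn deg [0. 0. 0.] | 0.0
shift cm [-23.5  13.   14.1] | 30.3  turn deg [   0.2    0.2 -179.9] | 179.9
[[-9.96322166e-02 -9.90023658e-01 -9.96322166e-02]
 [-7.00052442e-01  1.40901232e-01 -7.00052442e-01]
 [ 7.07106781e-01  5.55111512e-17 -7.07106781e-01]]
```

View pics/wrist2.png

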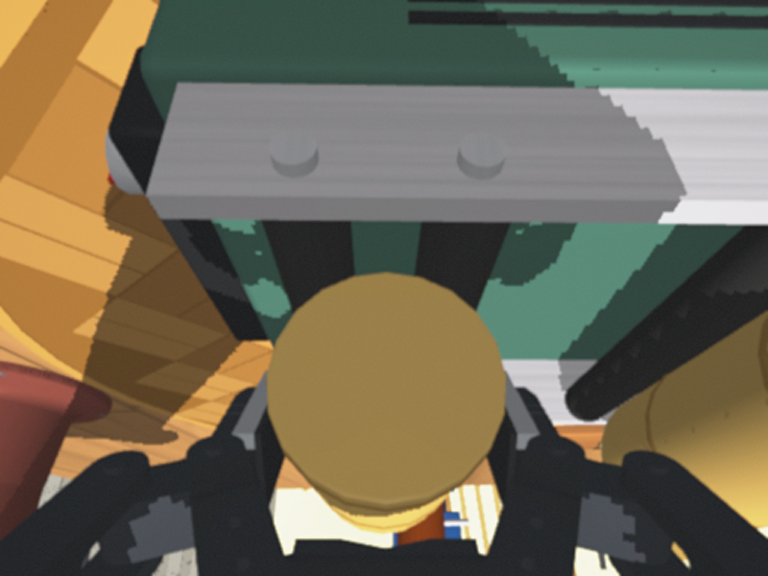

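View pics/side2.png

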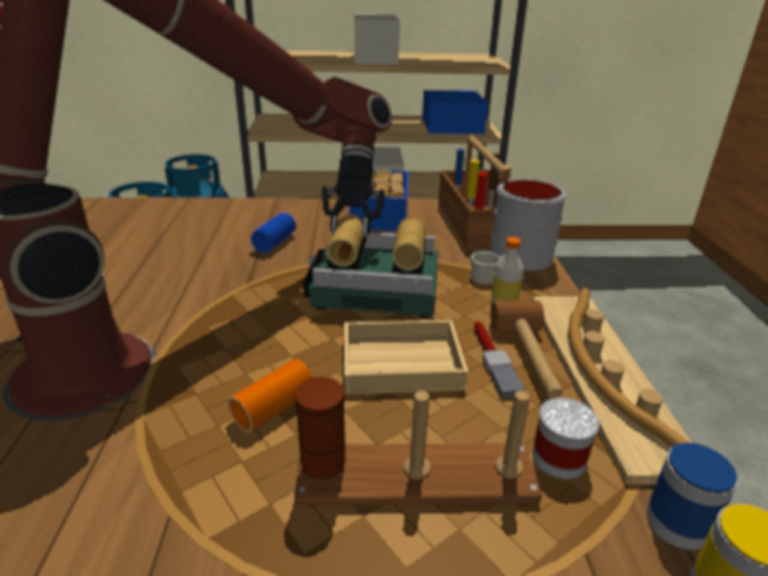

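```bash
cat >> h.py <<'E'
def G2tcp(G,r,d=.012): return np.array(G)+d*r.as_matrix()[:,2]
E
python3 - <<'E'
from h import *
p0,r0,_=tool()
r00=rot(-98.1,45)
d=np.dot(p0-(N-.032*M),r00.as_matrix()[:,2]);print("d",d)
for G,s in(((.448,.30,.22),0),((.455,.24,.22),0),((.46,.18,.215),-20),((.465,.12,.21),-40),((.472,.07,.2),-60),((.475,.06,.18),-80)):
    r=rot(-98.1,45,s); m=r0.inv()  # mouth direction
    md=(r*r00.inv()).apply(M)
    print(G,s,"mouth",np.array(G)+.092*md,"elev",np.degrees(np.arcsin(md[2])))
    rel(G2tcp(G,r),r,p0,r0)
for G,s in(((.475,.06,.15),-80),((.475,.055,.14),-95),((.475,.055,.14),-110),((.50,.04,.15),-140),((.535,.02,.17),-179)):
    r=rot(-98.1,45,s); md=(r*r00.inv()).apply(M)
    print(G,s,"mouth",np.array(G)+.092*md,"elev",np.degrees(np.arcsin(md[2])))
E
```

```text
d 0.009995143261233578
(0.448, 0.3, 0.22) 0 mouth [0.43503709 0.20891782 0.22      ] elev 0.0
shift cm [-7.2 -0.  -7. ] | 10.1  turn deg [ 0.1 -0.1  0.1] | 0.2
(0.455, 0.24, 0.22) 0 mouth [0.44203709 0.14891782 0.22      ] elev 0.0
shift cm [-11.3   1.5  -2.9] | 11.8  turn deg [ 0.1 -0.1  0.1] | 0.2
(0.46, 0.18, 0.215) -20 mouth [0.46945571 0.08852927 0.21222586] elev -1.7279410723505073
shift cm [-15.1   2.8   1.6] | 15.5  turn deg [  0.1  -0.1 -19.9] | 19.9
(0.465, 0.12, 0.21) -40 mouth [0.49495208 0.03368052 0.19923804] elev -6.717713464180414
shift cm [-18.9   4.2   6.1] | 20.3  turn deg [  0.1  -0.1 -39.9] | 39.9
(0.472, 0.07, 0.2) -60 mouth [ 0.51805403 -0.00624976  0.177     ] elev -14.477512185929925
shift cm [-21.7   5.5  10.2] | 24.6  turn deg [  0.2  -0.1 -59.9] | 59.9
(0.475, 0.06, 0.18) -80 mouth [ 0.53081942 -0.00247612  0.14198782] elev -24.404497337885623
shift cm [-20.9   6.   12.3] | 25.0  turn deg [  0.2  -0.  -79.9] | 79.9
(0.475, 0.06, 0.15) -80 mouth [ 0.53081942 -0.00247612  0.11198782] elev -24.404497337885623
(0.475, 0.055, 0.14) -95 mouth [0.53324318 0.0042968  0.08999084] elev -32.9275338165448
(0.475, 0.055, 0.14) -110 mouth [0.53125607 0.0164215  0.07826707] elev -42.14507055848217
(0.5, 0.04, 0.15) -140 mouth [0.53988225 0.02345351 0.06876196] elev -62.009109282217196
(0.535, 0.02, 0.17) -179 mouth [0.53612303 0.01983309 0.07800701] elev -89.29289770631225
```

Emit:
play_rows(
  motion=[
    [[1,-3,0,-3,0,0,0],[1,-7.2,0,-7,0,0,0],[1,-9.2,0.8,-5,0,0,0],[1,-11.3,1.5,-2.9,0,0,0],[1,-13.2,2.1,-0.7,0,0,-10],[1,-15.1,2.8,1.6,0,0,-20],[1,-17,3.5,3.9,0,0,-30],[1,-18.9,4.2,6.1,0,0,-40],[1,-20.3,4.9,8.1,0,0,-50],[1,-21.7,5.5,10.2,0,0,-60],[1,-21.3,5.8,11.2,0,0,-70],[1,-20.9,6,12.3,0,0,-80],[1,-20.9,6,12.3,0,0,-80]],
  ],
)

```text
t: 4.55
tool_pos: [0.4733, 0.0514, 0.1697]
tool_rot: [0.454, 2.856, -1.195]
contact_force: [-0.8, -0.1, -2.3]
opening: 0.0571
```

```bash
python3 look.py 3 side
python3 - <<'E'
from h import *
p0,r0,_=tool()
for G,s in(((.475,.058,.155),-80),((.475,.055,.14),-95),((.475,.055,.14),-110),((.50,.04,.15),-140),((.535,.02,.17),-180)):
    r=rot(-98.1,45,s); rel(G2tcp(G,r,.01),r,p0,r0)
E
```

```text
4.6 q [ 0.3247  0.0281  1.8866 -0.684   1.63   -0.8266] pos [0.4737 0.0517 0.1705] op 0.057721887099119545 F [-0.9734 -0.1726 -2.3123]
[[-0.9575  0.2711 -0.0987]
 [ 0.2606  0.6661 -0.6988]
 [-0.1237 -0.6948 -0.7084]]
shift cm [0.2 1.5 1.6] | 2.3  turn deg [ 0.1  0.  -0.1] | 0.1
shift cm [0.3 2.4 2.9] | 3.8  turn deg [  0.1   0.  -15.1] | 15.1
shift cm [0.3 2.4 2.9] | 3.8  turn deg [  0.1   0.1 -30.1] | 30.1
shift cm [-2.6  1.4  3. ] | 4.2  turn deg [  0.1   0.1 -60.1] | 60.1
shift cm [-6.7 -0.4  2.6] | 7.2  turn deg [ 1.000e-01  1.000e-01 -1.001e+02] | 100.1
```

View pics/side3.png

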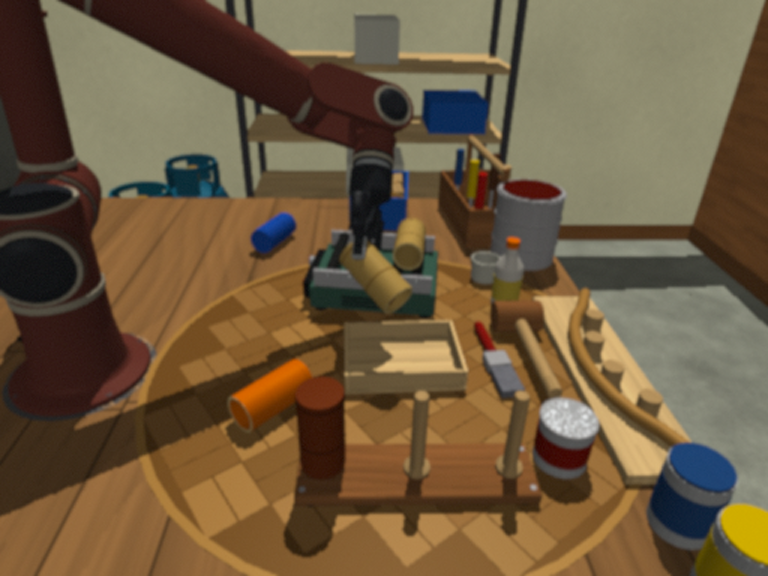

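Emit:
play_rows(
  motion=[
    [[1,0.2,1.5,1.6,0,0,-4],[1,0.3,2.4,2.9,0,0,-12],[1,0.3,2.4,2.9,0,0,-21],[1,0.3,2.4,2.9,0,0,-30],[1,0.3,2.4,2.9,0,0,-37],[1,-1,2,2.9,0,0,-44],[1,-2.6,1.4,3,0,0,-52],[1,-2.6,1.4,3,0,0,-60],[1,-4,1,2.9,0,0,-70],[1,-5,0.5,2.8,0,0,-80],[1,-6,0,2.7,0,0,-90],[1,-6.7,-0.4,2.6,0,0,-100],[1,-6.7,-0.4,2.6,0,0,-100],[1,-6.7,-0.4,2.6,0,0,-100]],
  ],
)

```text
t: 6.35
tool_pos: [0.5341, 0.0137, 0.1631]
tool_rot: [1.615, -1.868, 0.671]
contact_force: [-0.3, 0.2, -1.4]
opening: 0.0576
```

```bash
python3 look.py 4 side scene
```

```text
6.45 q [ 0.2322  0.1292  1.7933 -0.7174  1.5679 -2.6319] pos [0.5339 0.0137 0.1629] op 0.0569635210592555 F [-0.3018  0.0169 -1.7235]
[[-0.1022 -0.9899 -0.0987]
 [-0.701   0.1421 -0.6988]
 [ 0.7058 -0.0022 -0.7084]]
```

View pics/side4.png

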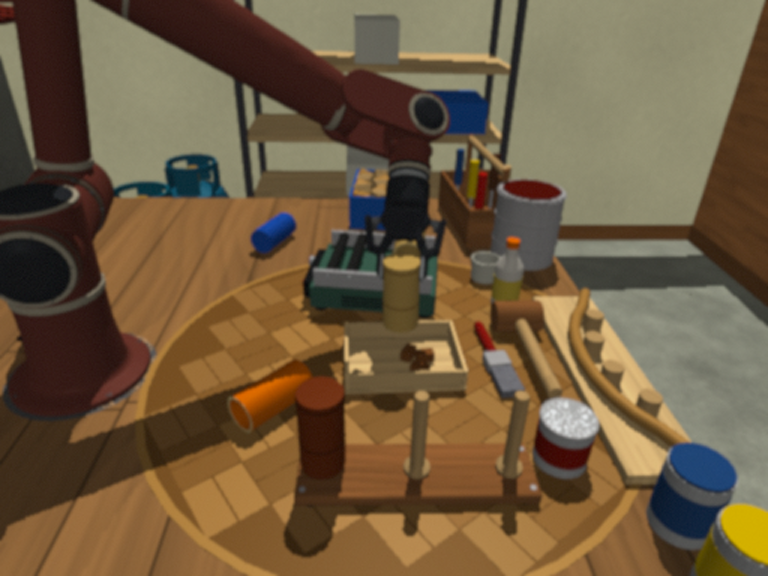

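View pics/scene4.png

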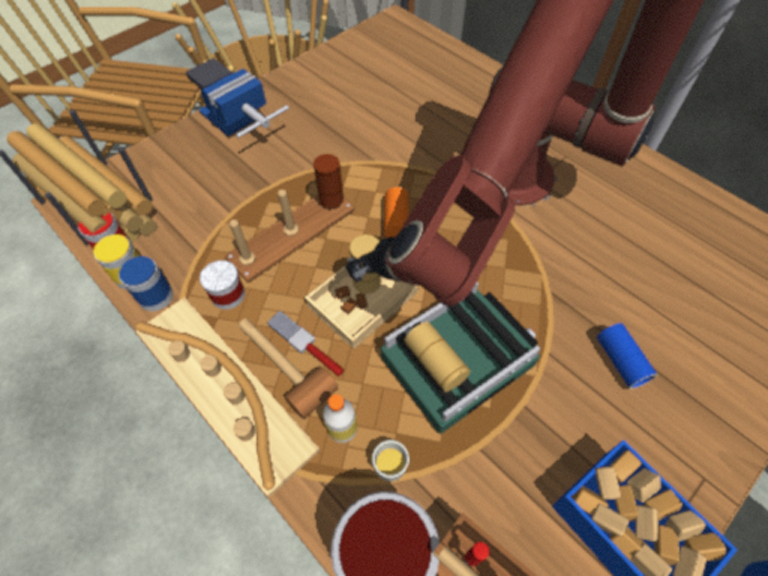

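Run:
```python
from h import *
s=cv2.imread("pics/scene4.png");cv2.imwrite("pics/c5.png",cv2.resize(s[225:350,290:430],None,fx=5,fy=4.8,interpolation=cv2.INTER_CUBIC)[:600,:800])
p0,r0,_=tool()
for G,a in(((.535,.02,.27),-98.1),((.60,-.11,.275),-82),((P3[0],P3[1],.275),-65)):
    r=rot(a,45,180); rel(G2tcp(G,r,.01),r,p0,r0)
```

```text
shift cm [ 7.1 -0.  -7. ] | 10.0  turn deg [-0.   0.1 -0.1] | 0.2
shift cm [15.9 -8.5  1. ] | 18.1  turn deg [ 11.3   0.1 -11.5] | 16.2
shift cm [ 24.6 -17.1   9.7] | 31.5  turn deg [ 23.3   0.1 -23.6] | 33.2
```

View pics/c5.png

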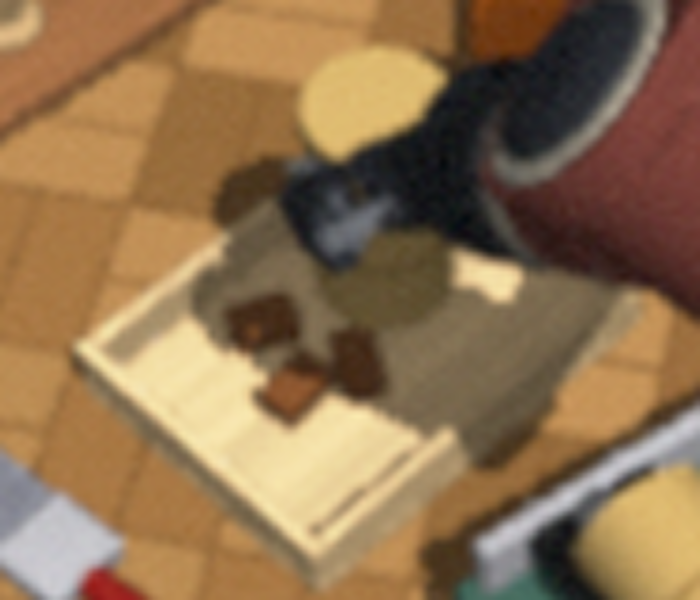

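Emit:
play_rows(
  motion=[
    [[1,3.5,0,-3.5,0,0,0],[1,7.1,0,-7,0,0,0],[1,11.5,-4,-3,5.5,0,-5.5],[1,15.9,-8.5,1,11.3,0,-11.5],[1,18.8,-11.3,4,15.5,0,-15.5],[1,21.7,-14.2,7,19.5,0,-19.5],[1,24,-16.5,9.1,22.5,0,-22.8],[1,24.6,-17.1,9.7,23.3,0,-23.6],[1,24.6,-17.1,9.7,23.3,0,-23.6],[1,24.6,-17.1,9.7,23.3,0,-23.6]],
  ],
)

```text
t: 7.7
tool_pos: [0.6695, -0.2031, 0.1933]
tool_rot: [2.042, -1.432, 1.023]
contact_force: [-0.0, 0.3, -1.7]
opening: 0.0571
```

```bash
python3 look.py 5 side scene wrist
python3 - <<'E'
from h import *
p0,r0,_=tool()
print("G",p0-.01*r0.as_matrix()[:,2])
s=cv2.imread("pics/side5.png")
E
```

```text
7.85 q [-0.1356  0.0769  1.8338 -0.9681  0.9297 -3.1344] pos [ 0.6699 -0.2028  0.1941] op 0.05718946768413397 F [ 0.22   -0.0078 -1.4455]
[[ 0.1888 -0.9287  0.3193]
 [-0.6015 -0.3664 -0.7099]
 [ 0.7763 -0.058  -0.6277]]
G [ 0.66665789 -0.19567157  0.20040981]
```

View pics/side5.png

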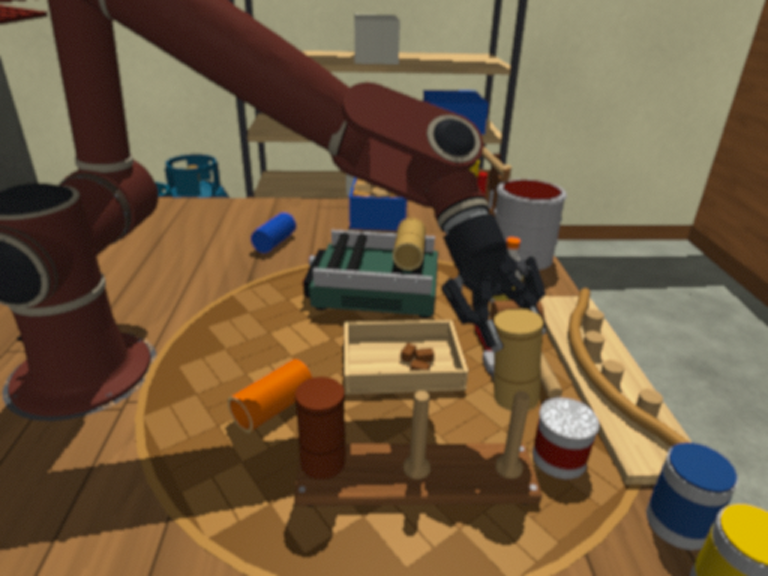

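View pics/scene5.png

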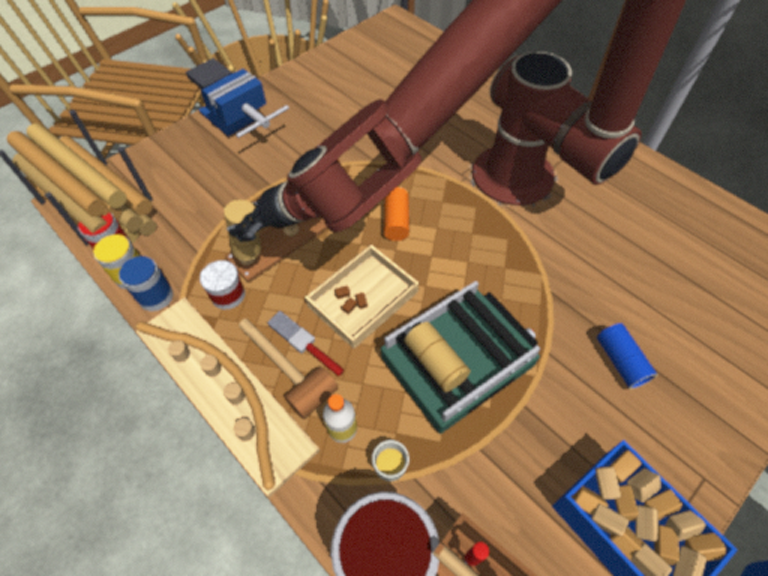

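View pics/wrist5.png

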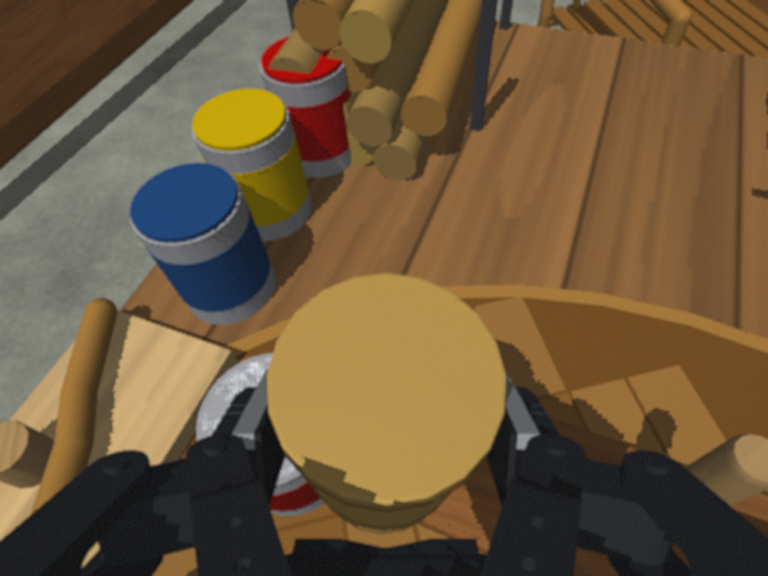

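```bash
cat > kin.py <<'E'
from h import *
from scipy.optimize import least_squares
q=np.array([[1.00298,.05334,1.61432,0,1.47603,-.11902],
[0.7539,0.4095,1.4234,-0.4917,1.9271,0.8682],
[0.6902,0.3673,1.6062,-0.5083,1.7732,0.8841],
[0.3247,0.0281,1.8866,-0.684,1.63,-0.8266],
[0.2322,0.1292,1.7933,-0.7174,1.5679,-2.6319],
[-0.1356,0.0769,1.8338,-0.9681,0.9297,-3.1344]])
P=np.array([[.27084,.56256,.23006],[0.4567,0.361,0.1809],[0.4473,0.2927,0.1109],[0.4737,0.0517,0.1705],[0.5339,0.0137,0.1629],[0.6699,-0.2028,0.1941]])
Rm=[R.from_rotvec([-.69890,-3.06215,.0031]).as_matrix(),
np.array([[0.0978,0.9903,-0.0988],[0.7008,-0.139,-0.6997],[-0.7066,-0.0009,-0.7076]]),
np.array([[0.0987,0.9903,-0.0977],[0.7016,-0.1389,-0.6989],[-0.7057,0.0004,-0.7085]]),
np.array([[-0.9575,0.2711,-0.0987],[0.2606,0.6661,-0.6988],[-0.1237,-0.6948,-0.7084]]),
np.array([[-0.1022,-0.9899,-0.0987],[-0.701,0.1421,-0.6988],[0.7058,-0.0022,-0.7084]]),
np.array([[0.1888,-0.9287,0.3193],[-0.6015,-0.3664,-0.7099],[0.7763,-0.058,-0.6277]])]
Y=lambda a:R.from_euler('y',a);Z=lambda a:R.from_euler('z',a)
def ori(q,c,s4,s6,o6):
    return Z(q[0])*Y(q[1]+q[2]+c)*Z(s4*q[3])*Y(q[4]-c)*Z(s6*q[5]+o6)
if __name__=="__main__":
  np.set_printoptions(precision=4,suppress=True)
  best=None
  for s4 in(1,-1):
   for s6 in(1,-1):
    for o in(0,1.57,3.14,-1.57):
     f=lambda x:np.concatenate([((R.from_matrix(Rm[i]).inv()*ori(q[i],x[0],s4,s6,x[1])).as_rotvec()) for i in range(6)])
     r=least_squares(f,[0.,o]); 
     if best is None or r.cost<best[0]: best=(r.cost,r.x,s4,s6)
  print(best)
  c,s4=best[1][0],best[2]
  def pos(x,q):
    f=Z(q[0])
    return f.apply([x[0],x[8],x[1]]+Y(q[1]).apply([x[2],0,x[3]])+Y(q[1]+q[2]+c).apply(np.array([x[4],0,x[5]])+Z(s4*q[3]).apply(np.array([x[6],x[9],0])+Y(q[4]-c).apply([x[10],0,x[7]]))))
  x0=[0,.3,0,.4,0,.35,.05,.2,.05,.0,0]
  r=least_squares(lambda x:np.concatenate([(pos(x,q[i])-P[i]).ravel() for i in range(6)]+[1e-3*(x-x0)]),x0)
  print(r.x,[np.linalg.norm(pos(r.x,q[i])-P[i]).round(5) for i in range(6)])
E
python3 kin.py
```

```text
(np.float64(1.1965575543228287e-08), array([-3.1416,  1.5708]), -1, 1)
[ 0.0003  0.238   0.0001  0.4264 -0.0957 -0.6096  0.0001  0.2796  0.0741
  0.0001  0.    ] [np.float64(1e-05), np.float64(4e-05), np.float64(4e-05), np.float64(2e-05), np.float64(4e-05), np.float64(1e-05)]
```

```bash
cat > ik.py <<'E'
from kin import *
X=np.array([0,.238,0,.4264,-.0957,-.6096,0,.2796,.0741,0,0]);C=-np.pi
LO=np.array([-3.01,-1.01,.06,-1.02,.09,-3.14]);HI=np.array([3.01,2.22,2.58,4.17,2.62,3.14])
def fk(q):
    x=X
    p=Z(q[0]).apply([x[0],x[8],x[1]]+Y(q[1]).apply([x[2],0,x[3]])+Y(q[1]+q[2]+C).apply(np.array([x[4],0,x[5]])+Z(-q[3]).apply(Y(q[4]-C).apply([0,0,x[7]]))))
    return p,ori(q,C,-1,1,np.pi/2)
def ik(p,r,q0):
    def f(q):
        a,b=fk(q); return np.concatenate([(a-p)*5,(b.inv()*r).as_rotvec()])
    s=least_squares(f,q0,xtol=1e-12,ftol=1e-12,gtol=1e-12); q=s.x
    # wrap
    q=q.copy()
    for k in(3,5):
        q[k]=(q[k]+np.pi)%(2*np.pi)-np.pi
    if q[3]<LO[3]: q[3]+=2*np.pi
    ok=s.cost<1e-8
    return q,ok,np.minimum(q-LO,HI-q).min()
E
python3 - <<'E'
from ik import *
np.set_printoptions(precision=2,suppress=True)
for pk in(P2,P3):
  for tilt in (45,):
   for az in range(-180,180,15):
    for z in(.27,.128):
      r=rot(az,tilt,180);p=G2tcp([pk[0],pk[1],z],r,.01)
      best=None
      for q0 in(q[4],q[5],[-.3,.1,1.8,0.1,1,-2.6],[-.3,.1,1.8,1.5,1,2.6],[-.3,.1,1.8,1.5,1,0]):
        qq,ok,m=ik(p,r,np.array(q0))
        if ok and (best is None or m>best[1]): best=(qq,m)
      if best is not None: print(pk[0],az,z,best[0],round(best[1],2))
E
```

```text
0.5404 -180 0.27 [-0.41  0.42  1.27 -0.35  2.16 -2.07] 0.46
0.5404 -180 0.128 [-0.41  0.54  1.36 -0.31  1.97 -2.  ] 0.65
0.5404 -165 0.27 [-0.36  0.37  1.33 -0.49  2.07 -2.29] 0.53
0.5404 -165 0.128 [-0.36  0.5   1.41 -0.45  1.88 -2.18] 0.57
0.5404 -150 0.27 [-0.31  0.3   1.41 -0.6   1.95 -2.47] 0.42
0.5404 -150 0.128 [-0.31  0.44  1.5  -0.56  1.77 -2.35] 0.46
0.5404 -135 0.27 [-0.26  0.22  1.51 -0.68  1.81 -2.65] 0.34
0.5404 -135 0.128 [-0.26  0.36  1.6  -0.66  1.63 -2.51] 0.36
0.5404 -120 0.27 [-0.23  0.12  1.62 -0.75  1.65 -2.81] 0.27
0.5404 -120 0.128 [-0.23  0.27  1.71 -0.75  1.47 -2.65] 0.27
0.5404 -105 0.27 [-0.22  0.01  1.74 -0.79  1.47 -2.99] 0.15
0.5404 -105 0.128 [-0.22  0.17  1.83 -0.82  1.3  -2.8 ] 0.2
0.5404 -90 0.27 [-0.23 -0.11  1.85 -0.8   1.28  3.11] 0.03
0.5404 -90 0.128 [-0.23  0.06  1.95 -0.88  1.11 -2.97] 0.14
0.5404 -75 0.27 [-0.27 -0.23  1.96 -0.76  1.09  2.87] 0.26
0.5404 -75 0.128 [-0.27 -0.05  2.06 -0.9   0.9   3.11] 0.03
0.5404 -60 0.27 [-0.33 -0.35  2.06 -0.64  0.89  2.55] 0.38
0.5404 -60 0.128 [-0.33 -0.16  2.16 -0.83  0.68  2.83] 0.19
0.5404 -45 0.27 [-
[... 3842 characters left out ...]
1.0
0.665 90 0.27 [-0.67  0.47  1.2   0.64  1.95 -0.58] 0.67
0.665 90 0.128 [-0.67  0.59  1.28  0.6   1.78 -0.7 ] 0.84
0.665 105 0.27 [-0.63  0.56  1.08  0.54  2.09 -0.76] 0.53
0.665 105 0.128 [-0.63  0.68  1.16  0.49  1.92 -0.87] 0.7
0.665 120 0.27 [-0.58  0.64  0.97  0.41  2.22 -0.97] 0.4
0.665 120 0.128 [-0.58  0.74  1.06  0.37  2.04 -1.06] 0.58
0.665 135 0.27 [-0.53  0.7   0.89  0.25  2.31 -1.22] 0.31
0.665 135 0.128 [-0.53  0.8   0.98  0.21  2.12 -1.27] 0.5
0.665 150 0.27 [-0.47  0.73  0.84  0.05  2.36 -1.5 ] 0.26
0.665 150 0.128 [-0.47  0.82  0.94  0.04  2.17 -1.51] 0.45
0.665 165 0.27 [-0.42  0.73  0.83 -0.15  2.35 -1.79] 0.27
0.665 165 0.128 [-0.42  0.83  0.93 -0.13  2.16 -1.75] 0.46
```

Run:
```python
from ik import *
np.set_printoptions(precision=2,suppress=True)
p0,r0,o=tool();qq=o["q"]
for G,a in(((.66,-.16,.22),-90),((.66,-.15,.275),-108),((.665,-.19,.275),-120),((P3[0],P3[1],.275),-120),((P3[0],P3[1],.128),-120)):
    r=rot(a,45,180);p=G2tcp(G,r,.01); rel(p,r,p0,r0); qq,ok,m=ik(p,r,qq);print(qq,ok,m)
print(onz(load("scene0"),130+65/4,95+345/4,.078))
```

```text
shift cm [-0.9 -0.5 -4. ] | 4.2  turn deg [-18.2  -5.3  12. ] | 22.4
[-0.07  0.21  1.61 -0.81  1.35 -3.01] True 0.13266650518691225
shift cm [ 2.7 -1.  -8.3] | 8.8  turn deg [-31.5  -4.6  24.1] | 39.9
[-0.06  0.3   1.41 -0.76  1.65 -2.86] True 0.2634802533059948
shift cm [ 5.2  0.1 -5.4] | 7.5  turn deg [-40.4  -4.1  32.2] | 51.8
[-0.13  0.39  1.3  -0.73  1.76 -2.78] True 0.292824436169314
shift cm [ 8.4  2.1 -1.5] | 8.8  turn deg [-40.4  -4.1  32.2] | 51.8
[-0.2   0.4   1.29 -0.74  1.71 -2.83] True 0.27567462975186574
shift cm [-3.   3.   7.7] | 8.8  turn deg [-40.4  -4.1  32.2] | 51.8
[-0.2   0.53  1.37 -0.74  1.55 -2.69] True 0.2847745261353185
[ 0.74 -0.21  0.08]
```

Emit:
play_rows(
  motion=[
    [[1,-0.4,-0.3,-2,-9,-2.6,6],[1,-0.9,-0.5,-4,-18.2,-5.3,12],[1,1,-0.8,-6.2,-25,-5,18],[1,2.7,-1,-8.3,-31.5,-4.6,24.1],[1,4,-0.5,-6.9,-36,-4.3,28],[1,5.2,0.1,-5.4,-40.4,-4.1,32.2],[1,5.2,0.1,-5.4,-40.4,-4.1,32.2],[1,6.8,1.1,-3.5,-40.4,-4.1,32.2],[1,8.4,2.1,-1.5,-40.4,-4.1,32.2],[1,8.4,2.1,-1.5,-40.4,-4.1,32.2],[1,8.4,2.1,-1.5,-40.4,-4.1,32.2]],
  ],
)

```text
t: 9.22
tool_pos: [0.6611, -0.2507, 0.2675]
tool_rot: [1.206, -2.092, 0.5]
contact_force: [-0.2, 0.5, -2.1]
opening: 0.0574
```

```bash
python3 look.py 6 side scene
python3 - <<'E'
from h import *
p0,r0,_=tool()
print("G",p0-.01*r0.as_matrix()[:,2])
s=cv2.imread("pics/side6.png");c=cv2.imread("pics/scene6.png")
a=cv2.resize(s[220:480,400:620],None,fx=2.3,fy=2.3);b=cv2.resize(c[130:330,170:340],None,fx=1.7,fy=1.7)
cv2.imwrite("pics/c6.png",a);cv2.imwrite("pics/c7.png",cv2.resize(c[150:300,180:330],None,fx=4,fy=4,interpolation=cv2.INTER_CUBIC))
E
```

```text
9.325 q [-0.2006  0.3998  1.2869 -0.7443  1.7125 -2.8283] pos [ 0.6614 -0.2501  0.2676] op 0.057150625331834494 F [-0.3807 -0.0767 -1.1812]
[[-0.3539 -0.8658 -0.3536]
 [-0.612   0.5003 -0.6124]
 [ 0.7072 -0.0003 -0.707 ]]
G [ 0.66492963 -0.24393088  0.27464387]
```

View pics/c6.png

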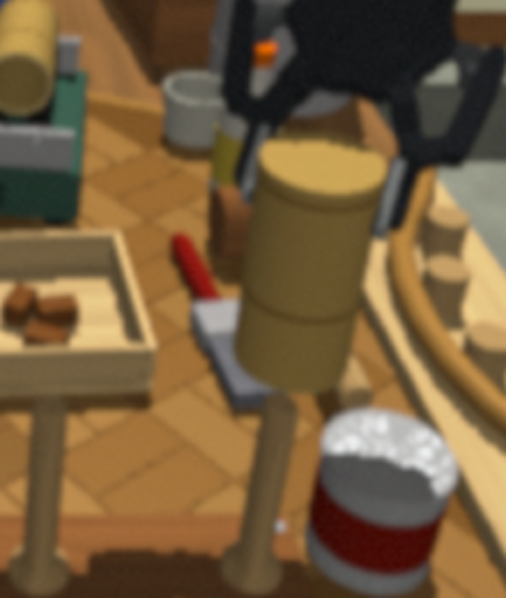

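View pics/c7.png

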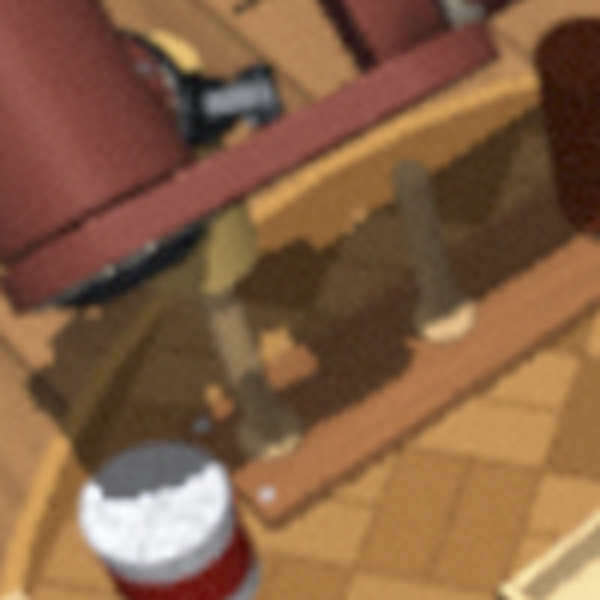

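```bash
cat > ov.py <<'E'
from h import *
def circ(c,ax,rad,n=60):
    ax=ax/np.linalg.norm(ax);u=np.cross(ax,[1,.3,.2]);u/=np.linalg.norm(u);v=np.cross(ax,u)
    t=np.linspace(0,2*np.pi,n);return c+rad*(np.outer(np.cos(t),u)+np.outer(np.sin(t),v))
def overlay(n,things,out,box,k):
    d=load(n);im=cv2.resize(d["color"][:,:,::-1],None,fx=k,fy=k,interpolation=cv2.INTER_CUBIC)
    for P,col in things:
        q=(proj(d,P)+.5)*k-.5
        cv2.polylines(im,[np.round(q*8).astype(np.int32)],False,col,1,cv2.LINE_AA,3)
    x,y,w,h=box;cv2.imwrite(out,im[y*k:(y+h)*k,x*k:(x+w)*k])
E
python3 - <<'E'
from ov import *
p0,r0,_=tool();Rm=r0.as_matrix()
G=p0-.01*Rm[:,2]; m=Rm@np.array([-1,0,1])/2**.5;print(m)
th=[(circ(G+.092*m,m,.03),(0,0,255)),(circ(G-.028*m,m,.03),(0,0,255)),(circ(P3,np.array([0,0,1.]),.0085),(255,0,0))]
overlay("side6",th,"pics/o6.png",(290,140,110,110),5)
E
```

```text
[ 1.95610155e-04 -2.85118968e-04 -9.99999940e-01]
```

View pics/o6.png

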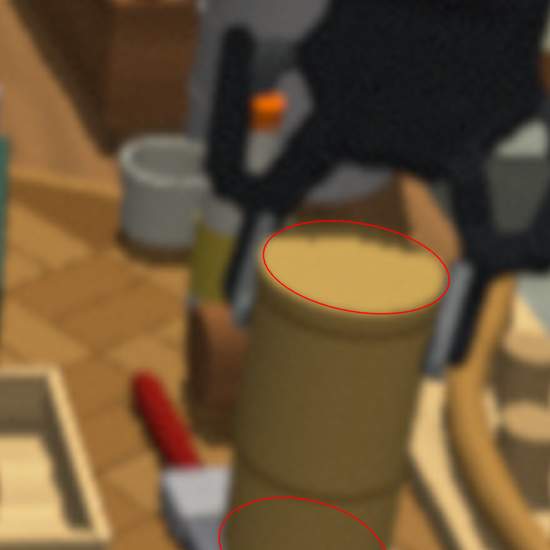

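Emit:
play_rows(
  motion=[
    [[1,-1.4,0,1.4,0,0,0],[1,-2.8,0,2.8,0,0,0],[1,-4.2,0,4.2,0,0,0],[1,-5.6,0,5.6,0,0,0],[1,-7,0,7,0,0,0],[1,-8.2,0,8.2,0,0,0],[1,-9.2,0,9.2,0,0,0],[1,-9.5,0,9.5,0,0,0],[1,-9.5,0,9.5,0,0,0]],
  ],
)

```text
t: 10.45
tool_pos: [0.6615, -0.2501, 0.1333]
tool_rot: [1.207, -2.091, 0.501]
contact_force: [0.3, -0.7, -0.9]
opening: 0.0576
```

```bash
python3 look.py 7 side
python3 - <<'E'
from ov import *
p0,r0,_=tool();Rm=r0.as_matrix()
G=p0-.01*Rm[:,2]; m=Rm@np.array([-1,0,1])/2**.5;print(G,m)
th=[(circ(G+.092*m,m,.03),(0,0,255)),(circ(G-.028*m,m,.03),(0,0,255))]
overlay("side7",th,"pics/o7.png",(290,200,130,130),5)
E
```

```text
10.5 q [-0.2006  0.5138  1.3681 -0.7353  1.5673 -2.6958] pos [ 0.6618 -0.2502  0.134 ] op 0.05748788225962468 F [-0.3294 -0.1755 -2.3954]
[[-0.3546 -0.8659 -0.3529]
 [-0.6117  0.5003 -0.6128]
 [ 0.7071 -0.0015 -0.7071]]
[ 0.66533221 -0.24407611  0.14102388] [ 1.24601259e-03 -7.49512993e-04 -9.99998943e-01]
```

View pics/o7.png

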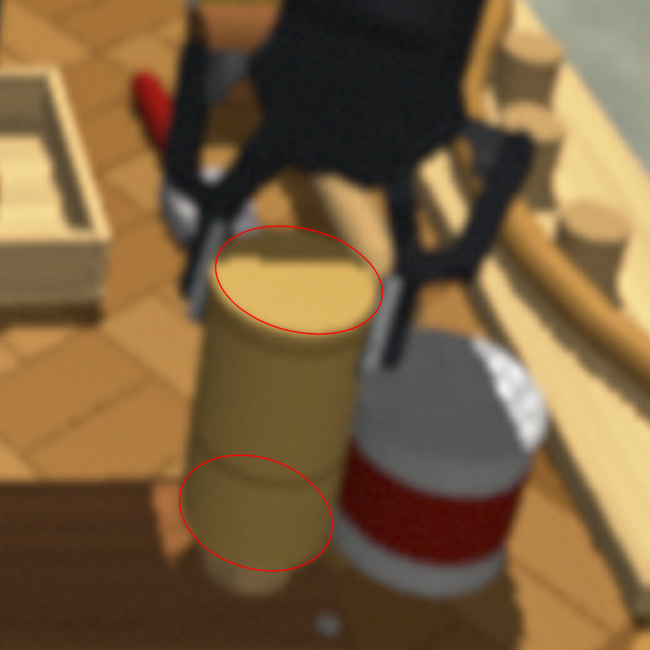

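Emit:
play_rows(
  motion=[
    [[1,-0.3,0,0.3,0,0,0],[1,-0.6,0,0.6,0,0,0],[1,-0.8,0,0.8,0,0,0],[1,-0.9,0,0.9,0,0,0],[1,-0.9,0,0.9,0,0,0]],
  ],
)

```text
t: 11.12
tool_pos: [0.6618, -0.2502, 0.1211]
tool_rot: [1.207, -2.092, 0.502]
contact_force: [-0.2, -0.2, -1.2]
opening: 0.0576
```

Emit:
play_rows(
  motion=[
    [[1,-0.1,0,0.1,0,0,0],[1,-0.15,0,0.15,0,0,0],[1,-0.2,0,0.2,0,0,0],[1,-0.2,0,0.2,0,0,0]],
  ],
)

```text
t: 11.62
tool_pos: [0.662, -0.2503, 0.1209]
tool_rot: [1.204, -2.092, 0.504]
contact_force: [-4.0, 2.7, 6.0]
opening: 0.0572
```

Emit:
play_rows(
  motion=[
    [[-1,0,0,0,0,0,0],[-1,0,0,0,0,0,0],[-1,0,0,0,0,0,0],[-1,0,0,0,0,0,0],[-1,0,0,-2,0,0,0],[-1,0,0,-5,0,0,0],[-1,0,0,-10,0,0,0],[-1,0,0,-14,0,0,0]],
  ],
)

```text
t: 12.62
tool_pos: [0.7128, -0.1625, 0.2227]
tool_rot: [1.205, -2.094, 0.506]
contact_force: [0.9, 0.8, 1.1]
opening: 0.0851
```

```bash
python3 look.py 8 side
python3 - <<'E'
from ik import *
np.set_printoptions(precision=2,suppress=True)
from ov import circ,overlay
m=np.array([0,0,-1.]);c=P3+[0,0,.006]
overlay("side8",[(circ(c,m,.03),(0,0,255)),(circ(c+.12*m,m,.03),(0,0,255))],"pics/o8.png",(180,170,220,150),3)
p0,r0,o=tool();qq=o["q"];print(p0)
# back to F: same orientation family spin 0
rg=rot(-98.1,45); G=F-.032*M; tcp=G2tcp(G,rg,.01); pre=tcp-.1*rg.as_matrix()[:,2]
for G,a,s in(((.62,-.05,.28),-98.1,180),((.60,.08,.27),-98.1,270),):
    r=rot(a,45,s);rel(G,r,p0,r0);qq,ok,mm=ik(np.array(G),r,qq);print(qq,ok,mm)
rel(pre,rg,np.array(G),r);qq,ok,mm=ik(pre,rg,qq);print(pre,qq,ok,mm)
E
```

```text
12.675 q [-0.0764  0.5356  1.1739 -0.7112  1.7672 -2.7135] pos [ 0.7156 -0.1598  0.2274] op 0.08507265436082526 F [-0.3944  1.2095  3.7614]
[[-0.3603 -0.8671 -0.344 ]
 [-0.6107  0.498  -0.6157]
 [ 0.7052 -0.0117 -0.7089]]
[ 0.72 -0.16  0.23]
shift cm [ 0.4 13.7 -7.2] | 15.5  turn deg [ 14.9   0.  -15.9] | 21.8
[ 0.11  0.16  1.55 -0.76  1.64 -2.86] True 0.26284930944544493
shift cm [ -7.5  21.9 -13.8] | 27.0  turn deg [ 11.3 -11.3  73.6] | 75.3
[ 0.31  0.22  1.5  -0.71  1.77 -1.14] True 0.3121034249894552
shift cm [  5.3  24.7 -12.2] | 28.0  turn deg [ 0. -0. 90.] | 90.0
[0.58 0.35 0.18] [ 0.63  0.58  1.19 -0.57  1.92  0.73] True 0.4511712288672918
```

View pics/o8.png

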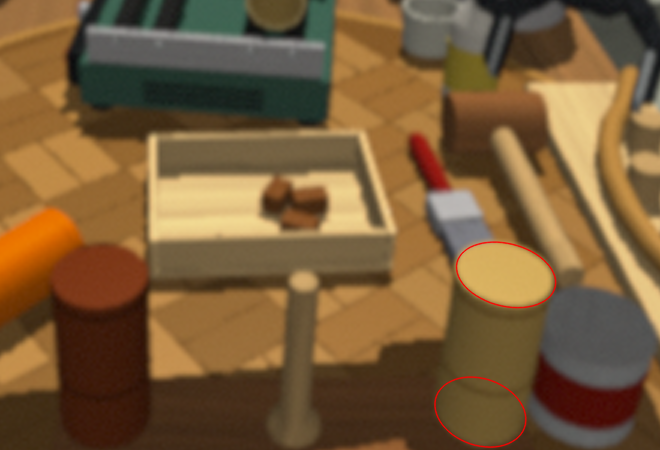

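Run:
```python
from ik import *
np.set_printoptions(precision=3,suppress=True)
S=load("scene0");print("bottle",onz(S,228,288,0.01),"mallet",onz(S,207,262,.04),"bowl",onz(S,260,305,.045))
p0,r0,o=tool()
rg=rot(-98.1,45); G=F-.032*M; tcp=G2tcp(G,rg,.01); pre=tcp-.12*rg.as_matrix()[:,2]
for G,a,s in(((.64,-.05,.28),-98.1,210),((.60,.08,.28),-98.1,240)):
    r=rot(a,45,s);rel(G,r,p0,r0)
r1=rot(-98.1,45,240);p1=np.array([.6,.08,.28])
for G,s in(((.6,.25,.28),300),(pre,360)): 
  r=rot(-98.1,45,s);rel(G,r,p1,r1)
```

```text
bottle [0.775 0.208 0.01 ] mallet [0.772 0.117 0.04 ] bowl [0.749 0.312 0.045]
shift cm [-0.3 12.  -7.9] | 14.3  turn deg [14.4 -3.8 13.9] | 20.4
shift cm [ -6.8  21.9 -14.5] | 27.1  turn deg [13.2 -7.6 43.8] | 46.3
shift cm [ -3.9  11.5 -11.9] | 17.0  turn deg [-0. -0. 60.] | 60.0
shift cm [ -8.1  24.6 -13.4] | 29.2  turn deg [  0.   0. 120.] | 120.0
```

Emit:
play_rows(
  motion=[
    [[-1,0,4,-3.5,5,-1.3,5],[-1,-0.2,8,-6,10,-2.6,9],[-1,-0.3,12,-7.9,14.4,-3.8,13.9],[-1,-2.5,15,-10,14,-5,23],[-1,-4.6,18.5,-12.2,13.6,-6.3,33],[-1,-6.8,21.9,-14.5,13.2,-7.6,43.8],[-1,-6.8,21.9,-14.5,13.2,-7.6,43.8]],
  ],
)

```text
t: 13.55
tool_pos: [0.5998, 0.0833, 0.2805]
tool_rot: [0.517, -2.645, 1.055]
contact_force: [-0.1, -0.6, -0.3]
opening: 0.0854
```

Run:
```python
from ik import *
np.set_printoptions(precision=3,suppress=True)
p0,r0,o=tool();print(p0,o["q"])
rg=rot(-98.1,45); G=F-.032*M; tcp=G2tcp(G,rg,.01); pre=tcp-.12*rg.as_matrix()[:,2]
for G,s in(((.6,.25,.28),300),((.59,.33,.24),330),(pre,360)): 
  r=rot(-98.1,45,s);rel(G,r)
```

```text
[0.6   0.083 0.281] [ 0.31   0.213  1.492 -0.71   1.78  -1.675]
shift cm [ -3.9  11.3 -11.6] | 16.7  turn deg [ 0.1  0.2 60.1] | 60.1
shift cm [ -6.3  19.5 -14.3] | 25.0  turn deg [ 0.1  0.2 90.1] | 90.1
shift cm [ -8.2  24.4 -13.2] | 28.9  turn deg [  0.2   0.2 120.1] | 120.1
```

Emit:
play_rows(
  motion=[
    [[-1,-1,3,-3,0,0,10],[-1,-1.7,5,-5,0,0,20],[-1,-2.2,6.6,-6.7,0,0,30],[-1,-2.8,8.2,-8.4,0,0,40],[-1,-3.4,9.8,-10,0,0,50],[-1,-3.9,11.3,-11.6,0,0,60],[-1,-4.7,14,-12.5,0,0,70],[-1,-5.5,16.8,-13.4,0,0,80],[-1,-6.3,19.5,-14.3,0,0,90],[-1,-6.9,21.1,-14,0,0,100],[-1,-7.5,22.7,-13.6,0,0,110],[-1,-8.2,24.4,-13.2,0,0,120],[-1,-8.2,24.4,-13.2,0,0,120],[-1,-8.2,24.4,-13.2,0,0,120]],
  ],
)

```text
t: 15.3
tool_pos: [0.5871, 0.359, 0.1965]
tool_rot: [1.894, 1.653, -0.783]
contact_force: [-0.5, -0.0, 0.5]
opening: 0.0854
```

```bash
python3 look.py 9 wrist
python3 - <<'E'
from ov import *
rg=rot(-98.1,45); G=F-.032*M; rel(G2tcp(G,rg,.01),rg)
overlay("wrist9",[(circ(F-.06*M,M,.03),(0,0,255)),(circ(F+.06*M,M,.03),(0,0,255))],"pics/o9.png",(0,0,512,384),1.5) if 0 else None
d=load("wrist9")
overlay("wrist9",[(circ(F-.06*M,M,.03),(0,0,255)),(circ(F+.06*M,M,.03),(0,0,255))],"pics/o9.png",(150,100,220,200),3)
E
```

```text
15.35 q [ 0.645   0.5939  1.1453 -0.5708  1.9506  0.7172] pos [0.5872 0.3591 0.1969] op 0.08547577424773152 F [0.1594 0.3471 0.2915]
[[ 0.0968  0.9908 -0.095 ]
 [ 0.7017 -0.1357 -0.6995]
 [-0.7059  0.001  -0.7083]]
shift cm [ 0.1 -0.1 12.1] | 12.1  turn deg [ 0.3 -0.1  0.2] | 0.3
```

View pics/o9.png

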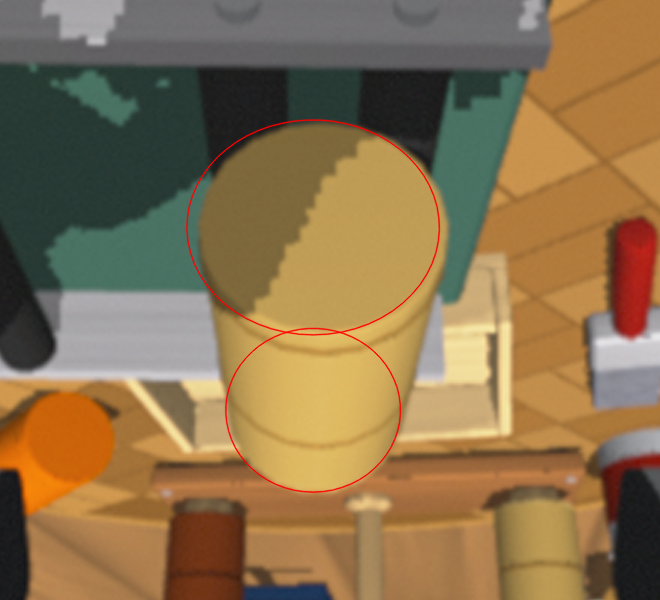

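Emit:
play_rows(
  motion=[
    [[-1,0.1,0.05,4,0,0,0],[-1,0.1,0.05,8,0,0,0],[-1,0.1,0.05,10.5,0,0,0],[-1,0.1,0.05,12.1,0,0,0],[-1,0.1,0.05,12.1,0,0,0],[1,0.1,0.05,12.1,0,0,0],[1,0.1,0.05,12.1,0,0,0],[1,0.1,0.05,12.1,0,0,0],[1,0.1,0.05,12.1,0,0,0],[1,0.1,0.05,12.1,0,0,0],[1,0.1,0.05,12.1,0,0,0]],
  ],
  newtons=60,
)

```text
t: 16.73
tool_pos: [0.5767, 0.2762, 0.1122]
tool_rot: [1.896, 1.652, -0.779]
contact_force: [-1.3, 4.2, 4.9]
opening: 0.057
```

```bash
python3 look.py 10 wrist
python3 - <<'E'
from ik import *
np.set_printoptions(precision=3,suppress=True)
p0,r0,o=tool();qq=o["q"]
for G,a,s in(((.575,.29,.22),-98.1,0),((.565,.18,.27),-98.1,-20),((.55,.06,.30),-98.1,-60),((.545,0,.30),-98.1,-80)):
    r=rot(a,45,s);p=G2tcp(G,r,.01);rel(p,r,p0,r0);qq,ok,m=ik(p,r,qq);print(qq,ok,m)
E
```

```text
16.775 q [ 0.5667  0.5384  1.3725 -0.5818  1.7633  0.7493] pos [0.5767 0.2762 0.1122] op 0.05751825267380962 F [-2.4001  3.4313  5.8182]
[[ 0.0979  0.9908 -0.0933]
 [ 0.7025 -0.1352 -0.6987]
 [-0.7049  0.0029 -0.7093]]
shift cm [-6.7 -0.3 -7.6] | 10.1  turn deg [ 0.3 -0.2  0.1] | 0.4
[ 0.575  0.451  1.314 -0.598  1.896  0.675] True 0.42242567904919914
shift cm [-18.    0.2  -3.4] | 18.3  turn deg [  0.4  -0.1 -19.9] | 19.9
[ 0.451  0.252  1.476 -0.657  1.853  0.199] True 0.3627496906186196
shift cm [-28.7   0.3   3. ] | 28.9  turn deg [  0.4   0.  -59.9] | 59.9
[ 0.289  0.074  1.625 -0.716  1.775 -0.646] True 0.30416361819655746
shift cm [-33.    0.6   7.3] | 33.8  turn deg [  0.4   0.1 -79.9] | 79.9
[ 0.195  0.013  1.688 -0.74   1.712 -1.064] True 0.2803280858760657
```

View pics/wrist10.png

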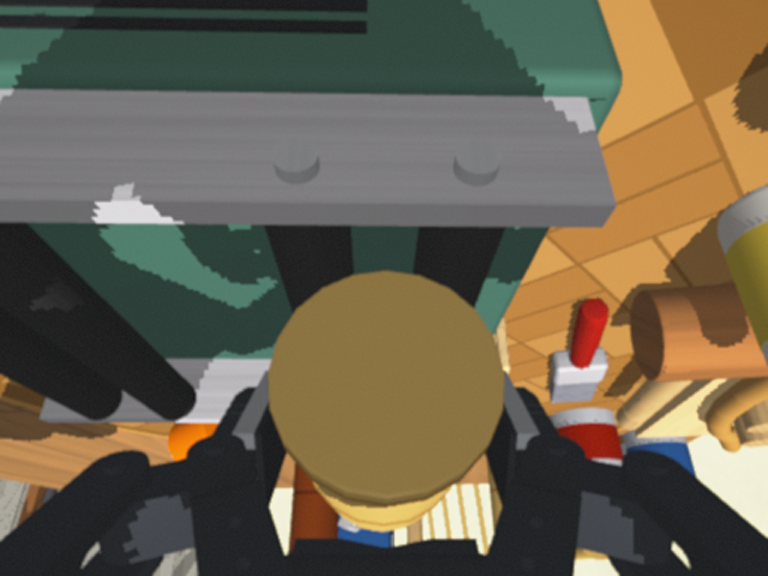

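Same clean grasp as before. Lifting and carrying over the tray.

Emit:
play_rows(
  motion=[
    [[1,-3.3,0,-3.7,0,0,0],[1,-6.7,-0.3,-7.6,0,0,0],[1,-10.5,-0.1,-6.2,0,0,-5],[1,-14.3,0,-4.8,0,0,-12],[1,-18,0.2,-3.4,0,0,-20],[1,-20.7,0.2,-1.8,0,0,-30],[1,-23.4,0.2,-0.2,0,0,-40],[1,-26,0.3,1.4,0,0,-50],[1,-28.7,0.3,3,0,0,-60],[1,-31,0.5,5.2,0,0,-70],[1,-33,0.6,7.3,0,0,-80],[1,-33,0.6,7.3,0,0,-80],[1,-33,0.6,7.3,0,0,-80]],
  ],
)

```text
t: 18.4
tool_pos: [0.5436, -0.0069, 0.2927]
tool_rot: [0.449, 2.853, -1.19]
contact_force: [-0.3, 1.2, -1.7]
opening: 0.0575
```

Run:
```python
from ik import *
np.set_printoptions(precision=3,suppress=True)
p0,r0,o=tool();qq=o["q"];print(p0,qq)
for G,a,s in(((.54,-.05,.30),-105,-130),((.54,-.15,.29),-115,-165),((P2[0],P2[1],.275),-120,-180)):
    r=rot(a,45,s);p=G2tcp(G,r,.01);rel(p,r,p0,r0);qq,ok,m=ik(p,r,qq);print(qq,ok,m)
```

```text
[ 0.544 -0.007  0.293] [ 0.195  0.007  1.693 -0.738  1.705 -1.065]
shift cm [-0.8 -3.5  3.5] | 5.0  turn deg [ -1.2   5.2 -45. ] | 45.3
[ 0.101  0.018  1.682 -0.733  1.729 -1.917] True 0.2865345132303294
shift cm [-3.1 -9.5 11.2] | 15.0  turn deg [ -6.8  11.2 -72.6] | 73.8
[-0.083  0.064  1.652 -0.734  1.711 -2.524] True 0.28580361692667156
shift cm [ -5.2 -14.5  18.6] | 24.2  turn deg [-10.9  13.4 -83.8] | 85.5
[-0.235  0.119  1.619 -0.748  1.652 -2.819] True 0.27215059484981774
```

Emit:
play_rows(
  motion=[
    [[1,-0.2,-0.9,0.9,-0.3,1.3,-10],[1,-0.4,-1.8,1.8,-0.6,2.6,-20],[1,-0.6,-2.6,2.6,-0.9,3.9,-30],[1,-0.8,-3.5,3.5,-1.2,5.2,-40],[1,-0.8,-3.5,3.5,-1.2,5.2,-45],[1,-1.9,-6.5,7.3,-4,8.2,-55],[1,-2.5,-8,9.2,-5.4,9.7,-65],[1,-3.1,-9.5,11.2,-6.8,11.2,-72.6],[1,-4.2,-12,14.9,-8.8,12.3,-78],[1,-5.2,-14.5,18.6,-10.9,13.4,-83.8],[1,-5.2,-14.5,18.6,-10.9,13.4,-83.8],[1,-5.2,-14.5,18.6,-10.9,13.4,-83.8],[1,-5.2,-14.5,18.6,-10.9,13.4,-83.8]],
  ],
)

```text
t: 20.02
tool_pos: [0.5376, -0.2457, 0.2679]
tool_rot: [1.21, -2.091, 0.501]
contact_force: [0.4, -0.5, -1.4]
opening: 0.0573
```

```bash
python3 look.py 11 side
python3 - <<'E'
from ov import *
p0,r0,_=tool();Rm=r0.as_matrix()
G=p0-.01*Rm[:,2]; m=Rm@np.array([-1,0,1])/2**.5;print(G,m)
th=[(circ(G+.092*m,m,.03),(0,0,255)),(circ(G-.028*m,m,.03),(0,0,255)),(circ(P2,m,.0085),(255,0,0))]
overlay("side11",th,"pics/o11.png",(190,140,180,150),4)
r=rot(-120,45,180);rel(G2tcp([P2[0],P2[1],.275],r,.01),r)
E
```

```text
20.075 q [-0.2327  0.1185  1.6193 -0.7476  1.6516 -2.8188] pos [ 0.5375 -0.2458  0.268 ] op 0.05685188043326138 F [-0.6361 -0.532  -1.5793]
[[-0.3525 -0.8671 -0.3519]
 [-0.6133  0.4981 -0.613 ]
 [ 0.7069 -0.0003 -0.7074]]
[ 0.54104922 -0.23966517  0.27506873] [ 4.18379364e-04  1.76744813e-04 -9.99999897e-01]
shift cm [ 0.1 -0.   0.1] | 0.1  turn deg [-0.1  0.   0.1] | 0.1
```

View pics/o11.png

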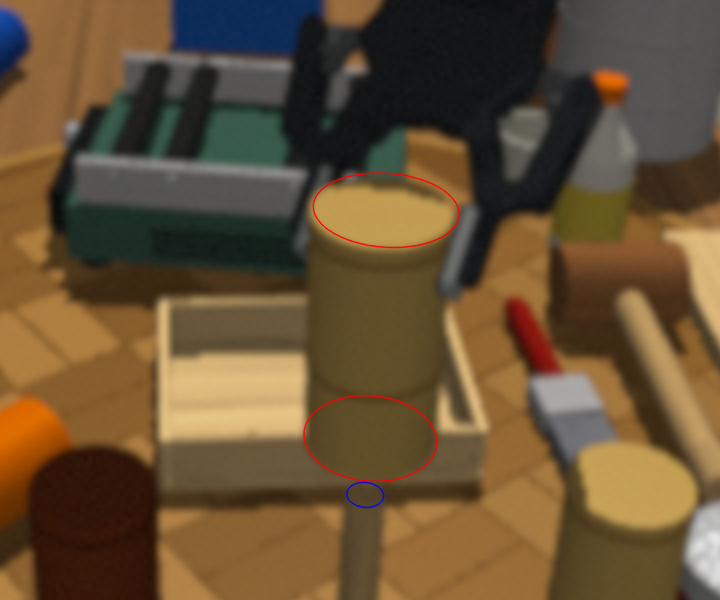

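Emit:
play_rows(
  motion=[
    [[1,-1.4,0,1.4,0,0,0],[1,-2.8,0,2.8,0,0,0],[1,-4.2,0,4.2,0,0,0],[1,-5.6,0,5.6,0,0,0],[1,-7,0,7,0,0,0],[1,-8.2,0,8.2,0,0,0],[1,-9.2,0,9.2,0,0,0],[1,-9.7,0,9.7,0,0,0],[1,-10,0,10,0,0,0],[1,-10.2,0,10.2,0,0,0],[1,-10.2,0,10.2,0,0,0]],
  ],
)

```text
t: 21.45
tool_pos: [0.5378, -0.2458, 0.1241]
tool_rot: [1.21, -2.091, 0.502]
contact_force: [0.5, 0.8, -1.8]
opening: 0.0572
```

Emit:
play_rows(
  motion=[
    [[1,-0.1,0,0.1,0,0,0],[1,-0.2,0,0.2,0,0,0],[1,-0.3,0,0.3,0,0,0],[1,-0.4,0,0.4,0,0,0],[1,-0.4,0,0.4,0,0,0]],
  ],
)

```text
t: 22.08
tool_pos: [0.538, -0.2461, 0.122]
tool_rot: [1.205, -2.09, 0.505]
contact_force: [-4.6, 5.3, 10.6]
opening: 0.0573
```

Seated (10 N upward, stopped at the same height as the first). Releasing and backing off.

Emit:
play_rows(
  motion=[
    [[-1,0,0,0,0,0,0],[-1,0,0,0,0,0,0],[-1,0,0,0,0,0,0],[-1,0,0,0,0,0,0],[-1,0,0,-2,0,0,0],[-1,0,0,-5,0,0,0],[-1,0,0,-10,0,0,0],[-1,0,0,-15,0,0,0],[-1,0,0,-20,0,0,0],[-1,0,0,-20,0,0,0],[-1,0,0,-20,0,0,0]],
  ],
)

```text
t: 23.45
tool_pos: [0.6085, -0.1226, 0.2627]
tool_rot: [1.206, -2.089, 0.504]
contact_force: [0.8, -0.6, -0.0]
opening: 0.0853
```

```bash
python3 look.py 12 side scene
python3 - <<'E'
from ov import *
m=np.array([0,0,-1.])
th=[(circ(P+[0,0,.006],m,.03),(0,0,255)) for P in(P2,P3)]+[(circ(P+[0,0,-.114],m,.03),(0,0,255)) for P in(P2,P3)]
overlay("side12",th,"pics/o12.png",(180,190,220,160),3)
E
```

```text
23.55 q [-0.0365  0.2787  1.4491 -0.6983  1.7912 -2.6774] pos [ 0.6076 -0.1234  0.2613] op 0.0857271333614425 F [ 0.5197  0.5668 -0.7791]
[[-0.3524 -0.8657 -0.3555]
 [-0.6095  0.5006 -0.6148]
 [ 0.7102  0.     -0.704 ]]
```

View pics/o12.png

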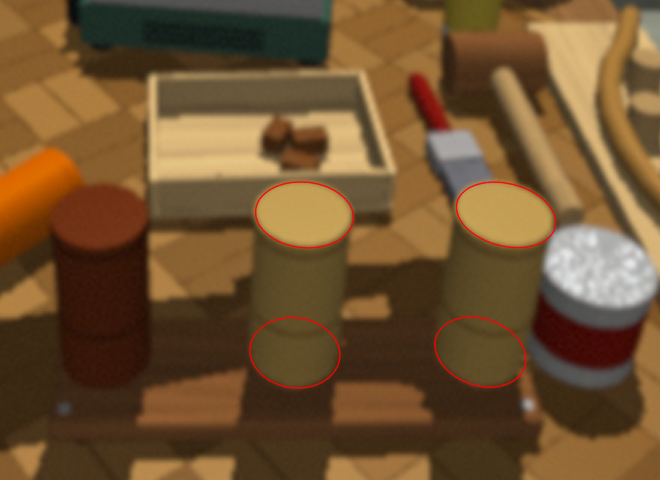

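View pics/scene12.png

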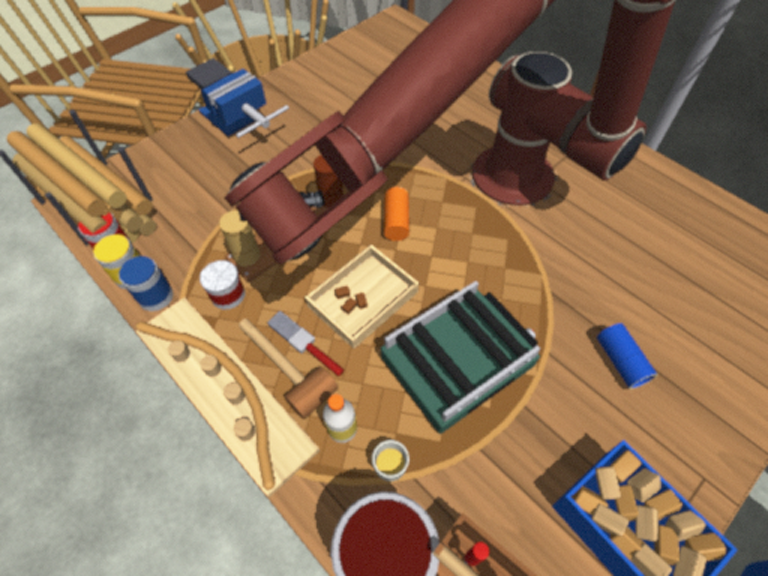

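Both pale tumblers stand fully down, with their tops on the predicted rings at pixels (304,215) and (505,215). The three blocks are in the tray near (295,145), and nothing else has shifted. Handing in.

```bash
python3 -c "
from station import ctrl
print(ctrl.finish_job())"
```

```text
the job is handed in; nothing more can be done
None
```

The job is handed in. It took about 24 s of robot time, and the hand-in gives no verdict.

- **Blocks:** I tipped the full tumbler (the one nearer the robot) over the tray. All three blocks are in the tray in the last pictures.
- **Tumblers:** I lowered the full tumbler onto the far peg and the empty one onto the middle peg, both upside down. I let each one go only after the wrist showed upward contact, 6 N for the first and 11 N for the second. In the last side picture their closed ends sit where a fully lowered tumbler's should. The match is by eye, to a few millimetres, and both look plumb.
- **Rest of the scene:** the drying tumbler, the orange and blue look-alikes and the bystanders look unmoved in the last pictures. I did not measure their positions. The arm is clear of everything with the gripper open.
- **What went wrong:** my first approach to the far peg ran the last joint to its limit and stopped short. The tumbler's mouth was then below the peg top, but it touched nothing. I raised it and came in from another direction. I found no other disagreement.

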